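Clamp a music cylinder in the repinning cradle

TASK

Lift the sprung clamp bar of the cradle clear of its keeper, turn it about a quarter turn aside to whichever side is free, and gently lay the music cylinder with the toothed wheel in the two V notches, its wheel at the open end of the cradle and its plain end at the end plate. Then swing the bar back over the cylinder and lower it between the keeper's two tines so that it clamps the cylinder. Leave the stag head, the escapement wheel, the plain roller and the boxwood gauge where they are.

Things in the scene. Friction and masses are not known exactly. Their poses are not given: they have to be found in the camera images.
- cradle: Clamping cradle fixed to the bench: wood base 180 x 164 x 12 mm with dark steel parts. Origin under its middle, on the bench top. x runs from the pivot sleeve (x = -72, 26 mm in diameter, 60 mm high) to the keeper (x = +74), y along the laid cylinder. Two open V notches, 10 mm thick along y, stand at y = +46 and -46, x = 0; their arms rise to 71 mm and reach 23 mm either side of x = 0.
- end_plate (a point): Top of the inner face of the cradle's upright end plate, cradle x = 0, y = -65, 78 mm above the bench; the plate is 50 mm wide along x, 6 mm thick. It marks the closed end of the cradle; the +y end is open.
- keeper (a point): Top of the keeper, cradle x = +74, y = 0, 96 mm above the bench, midway between its two tines. The tines are 28 mm apart (inner faces), 10 mm thick along x, and rise from the keeper's crotch at 73 mm; the 20 mm wide clamp bar lies between them. The whole keeper is 44 mm wide along y.
- clamp_bar: The clamp bar: a flat steel strip 20 mm wide and 12 mm thick on an upright rod in the sleeve, reaching 156 mm from the turning axis along its own +x, with the knob on top. Origin on the turning axis at the level of its underside (73 mm above the bench when down).
- seat (a point): Point in the cradle where the middle of the laid cylinder's axis belongs: cradle x = 0, y = 0, 65 mm above the bench. Axes as the cradle's.
- seat_gear (a point): Point in the cradle where the middle of the toothed wheel belongs: cradle x = 0, y = +64.5, 65 mm above the bench, beyond the V notch at the open end.
- pivot (a point): On the clamp bar's vertical turning axis, cradle x = -72, y = 0, 73 mm above the bench (the height of the bar's underside when fully down). Axes as the cradle's.
- knob (a point): Point on the axis of the upright round wooden knob on the clamp bar, 110 mm from the turning axis; it moves with the bar. The knob is 22 mm in diameter, 55 mm tall and stands on the bar; the point is 34 mm above the bar's top, 21 mm below the knob's top. Axes as the bar's, z up.
- clamp_turn (a joint): Turn of the clamp bar about its vertical axis, rad: 0 = along the cradle's +x, over the notches and in the keeper (the start); positive turns it towards the cradle's +y (counter-clockwise seen from above). Range -1.75 to 1.75; light friction, stays where it is left. It can turn out of the keeper only when lifted more than 23 mm.
- clamp_lift (a joint): Lift of the clamp bar, m: 0 = fully down (underside 73 mm above the bench), at most 0.045. A 120 N/m spring with 3 N preload, besides the bar's 1.5 N weight, pulls it down, so it drops at any turn when let go. Lifted over 0.030 it swings clear of keeper and laid cylinder. It reads about 0.010 when it rests on the laid cylinder (underside 83 mm above the bench).
- cylinder: Music cylinder, loose, brass, about 0.35 kg: body 36 mm in diameter, 74 mm long, with a 16 mm steel journal at each end and a toothed wheel (51 mm diameter, 15 mm thick) at one end. Origin on its axis, mid-body; +y points to the wheel (outer face y = +72); plain end y = -62. In the cradle its body has 4 mm to spare at each notch, its plain end 3 mm to the end plate.
- gear_end (a point): Centre of the cylinder's toothed wheel, on its axis (y = +64.5 in the cylinder's frame). The cylinder starts lying level in a dark wooden rest, axis 42 mm above the bench; the rest has V notches like the cradle's at y = +46 and -46 and a base plate 50 x 104 x 8 mm, so the body is free between them for fingers.
- roller: Bystander: a plain brass roller like the cylinder but with no toothed wheel (124 mm long overall), lying in the other wooden rest, axis 42 mm above the bench. Origin at its middle, y along its axis.
- stag: Bystander: bone-white carved stag head on a turned foot 60 mm in diameter, 154 mm tall. Origin under its foot. It stands at one side of the cradle and blocks the clamp bar's swing on that side even when the bar is fully lifted.
- wheel: Bystander: brass escapement wheel 65 mm in diameter lying flat, 16 mm high at the hub, at the other side of the cradle. The clamp bar passes well above it. Origin under its middle.
- gauge: Bystander: boxwood gauge, a flat stick 150 x 28 x 12 mm with a slider block 44 x 18 x 18 mm, lying on the bench beyond the cradle. Origin under its middle, y along it.
Mind the look-alikes: they are no part of the job. What is shaped like the cylinder but blue is not meant.

How it is judged (in metres and radians):
On the way, in this order (a step that is already met when the one before it is completed fails the run):
1. the clamp bar is lifted clear of its keeper (value of joint clamp_lift above 0.024 m and distance of cylinder from where it was at the start of the episode below 0.02 m), for 0.05 s.
2. the bar is turned aside, the cylinder not yet in the cradle ((value of joint clamp_turn above 1.2 rad or value of joint clamp_turn below -1.2 rad) and distance between cylinder and seat above 0.05 m), for 0.1 s.
3. the cylinder lies in both notches, wheel at the open end, let go, the bar still aside ((value of joint clamp_turn above 0.9 rad or value of joint clamp_turn below -0.9 rad) and distance between cylinder and seat below 0.007 m and distance between gear_end and seat_gear below 0.008 m and contact force between the fingers and cylinder below 0.1 N), for 0.2 s.
At the end, for the whole second after the job is handed in: The cylinder is at rest in both V notches (its middle within 7 mm of the seat, its toothed wheel within 8 mm of its place at the open end), the clamp bar stands between the keeper's tines (turn within 0.1 rad of 0) and is down on the cylinder (lift 6 to 14 mm), pressing it with more than 1 N (distance between cylinder and seat below 0.007 m and distance between gear_end and seat_gear below 0.008 m and value of joint clamp_turn between -0.1 and 0.1 rad and value of joint clamp_lift between 0.006 and 0.014 m and contact force between clamp_bar and cylinder above 1 N and linear speed of cylinder below 0.02 m/s); the robot touches nothing.
It fails at once if the stag head is knocked or shifted more than 15 mm (distance of stag from where it was at the start of the episode above 0.015 m or angle between stag's own z axis and vertical above 0.3 rad).
It fails at once if the escapement wheel is shifted more than 15 mm (distance of wheel from where it was at the start of the episode above 0.015 m).
It fails at once if the plain roller is shifted more than 15 mm (distance of roller from where it was at the start of the episode above 0.015 m).
It fails at once if the gauge is shifted more than 15 mm (distance of gauge from where it was at the start of the episode above 0.015 m).
It fails at once if the cylinder is dropped or rammed into the open cradle (over 60 N, or faster than 0.5 m/s within 30 mm of its seat) ((contact force between cylinder and cradle above 60 N and (value of joint clamp_turn above 0.9 rad or value of joint clamp_turn below -0.9 rad)) or (distance between cylinder and seat below 0.03 m and linear speed of cylinder above 0.5 m/s)).
It also fails if it takes over 72 s, if anything falls off the work surface, if the arm or the gripper's body presses on something with over 40 N, if the wrist force passes 120 N, or if a joint passes its speed limit or range.

ROBOT

A 6-joint arm with a two-finger parallel gripper is mounted at the origin on the work surface. World frame = base frame: x ahead of the robot, y to its left, z up, the work surface at z = 0. Lengths are in m, angles in degrees, forces in N, time in s.
With the tool pointing down it reaches from about 0.275 to 0.725 m from the base axis. Payload 15.9 kg.
Tool frame: the origin (TCP) lies on the mounting face of the last link; the fingertips stand 173 mm ahead of it and the grasp point (between the pads) lies 155 mm ahead of it; z points along the fingers, x is the direction in which the jaws open and shut, and the axes are right-handed (so a half turn about z gives the same grasp; the last joint's range is limited). The gripper opens to 85 mm and grips with 20 to 120 N. Pads are 22 mm wide; open, the fingers measure 114 mm over their backs; the gripper's body (76 mm by 85 mm) begins 54 mm behind the grasp point. The pads swing forward as they close: fully open they stand 13 mm farther back than shut.
Start: joints at [64.171, 12.198, -1.971, 75.831, 0, 90], TCP at [0.218, 0.45, 0.405] pointing down, gripper open.
Joint ranges: [-170.91, 170.91], [-42.67, 98.43], [-65.05, 77.54], [-120.47, 116.71], [-90, 82.35], [-180, 180]. Speed limits (degrees/s): [108.29, 108.29, 136.94, 147.25, 180, 180].

INTERFACE

Orientations are given as a 3x3 rotation matrix whose columns are the frame's x, y, z axes.
In Python, from workcell import arm, viewer, workorder gives the robot as it stands.
- The arm moves only by the shell command python3 -m pendant 'ROWS'. ROWS is a JSON object of lists of equal length, an entry for each row: "hand": the opening, from 0 (shut) to 1 (fully open); "offset": the shift along the tool's x, y, z in cm, a list of three; "spin": the turn about the tool's z in degrees. In form: {"hand": [hand, ...], "offset": [[tx, ty, tz], ...], "spin": [spin, ...]}. A call has exactly 8 rows; each row shifts and turns the commanded pose from where the row before left it, along the tool's axes as they then stand; what a row does not reach is not made up. A row lasts 1/12 s, in which the tool goes at most 41.7 mm and 7.16 degrees, less where a joint would pass 70% of its speed; a pose out of reach is approached as far as the arm can. A call with a gripper value outside its range is refused whole. The fingers move at their own pace and stop on an object; the grip force is fixed at half the most. Time passes only in rows, so rows that do not move let the fingers close, or fill a call up. It gives the time, the measured TCP pose, the force and the opening at its end, in the units of the state.
- arm.observe(): the state, without advancing time (a new reading comes with each control period).
- viewer.read_camera(name): name is "scene" or "top" or "wrist"; returns a dict with "image" (384x512x3 uint8, red, green, blue), "fx", "fy", "cx", "cy" (pixels), "view" (4x4, takes a point from world to camera coordinates). Camera axes: x right, y up, looking along -z (the intrinsics and any distortion apply to the point x, -y, -z); pixel columns grow to the right and rows downward; lengths in m; the calibration is good to about 2 mm. A picture is of the moment at which its call begins. There is no depth.
- workorder.close_job(): hands the job in, once; it reports no verdict.
The state is a dict: "time_s": time; "joint_pos": joint angles; "joint_vel": joint speeds; "joint_torque": joint torques, N m; "ee_pos": TCP position; "tool_rot": TCP orientation; "force": force on the tool from outside, world axes, zero at the start; "torque": the same for the moment, N m; "gripper_width": finger opening in m.
Only numpy, scipy, OpenCV 4.12 (cv2) and the standard library are available. Lean on these libraries where they do the work, as an engineer would, in place of code of your own. Each camera call takes 0.05 s, during which the arm holds its last target.

## Working session

There is one attempt and no reset: what is moved stays moved. The work goes in short steps, Python scripts to look and compute and a shell command to move; the robot and the scene stay as the last step left them, time stands still between calls to the robot, and variables do not carry over. Pictures are saved under pics/ and viewed, and the job is handed in when it is done.

```bash
ls; mkdir -p pics; python3 - <<'E'
from workcell import arm, viewer
import cv2,numpy as np
s=arm.observe();print(s)
for n in ["scene","top","wrist"]:
    c=viewer.read_camera(n);cv2.imwrite(f"pics/{n}0.png",cv2.resize(c["image"][:,:,::-1],None,fx=1.5,fy=1.5,interpolation=cv2.INTER_CUBIC))
    print(n,{k:v for k,v in c.items() if k!='image'})
E
```

```text
pics
{'time_s': 0.0, 'joint_pos': array([ 6.41724672e+01,  1.22243848e+01, -2.00840722e+00,  7.58300701e+01,
       -9.02581642e-04,  8.99998286e+01]), 'joint_vel': array([-0.07951271, -0.00846421, -0.05218054,  0.02141979, -0.03933645,
        0.01972644]), 'joint_torque': array([ 1.70738756e-03, -6.86150837e+01,  4.87123954e+01,  1.75221468e-02,
        4.01237401e-05,  3.74953640e-05]), 'ee_pos': array([0.21777228, 0.44992655, 0.40421854]), 'tool_rot': array([[ 4.35660732e-01,  9.00110833e-01, -4.63809450e-04],
       [ 9.00110284e-01, -4.35660978e-01, -9.94419173e-04],
       [-1.09715115e-03,  1.57497290e-05, -9.99999398e-01]]), 'force': array([0.17583726, 0.56633419, 0.39541686]), 'torque': array([-0.01761601,  0.03381467,  0.00021812]), 'gripper_width': 0.0852601696403658}
scene {'fx': 430.3040159800459, 'fy': 430.3040159800459, 'cx': 252.47520684994552, 'cy': 189.43470712268427, 'view': array([[-0.06844004,  0.9974454 ,  0.0204607 , -0.04756023],
       [-0.74020883, -0.06451856,  0.66927442,  0.35034684],
       [ 0.66888479,  0.03065998,  0.74273354, -1.66270799],
       [ 
[... 172 characters left out ...]
[[-0.00360616, -0.99998808, -0.00329311,  0.08271364],
       [ 0.9760414 , -0.00423621,  0.21754364, -0.55252453],
       [-0.217555  , -0.00242971,  0.97604504, -1.08780602],
       [ 0.        ,  0.        ,  0.        ,  1.        ]])}
wrist {'fx': 326.82300451425886, 'fy': 326.82300451425886, 'cx': 251.83547433775328, 'cy': 195.32612808962747, 'view': array([[ 4.35258398e-01,  9.00305568e-01,  1.06444201e-04,
        -4.99771302e-01],
       [-8.58439038e-01,  4.15053389e-01, -3.01352124e-01,
         3.95368903e-02],
       [-2.71353176e-01,  1.31074667e-01,  9.53512919e-01,
        -3.79543648e-01],
       [ 0.00000000e+00,  0.00000000e+00,  0.00000000e+00,
         1.00000000e+00]])}
```

View pics/scene0.png

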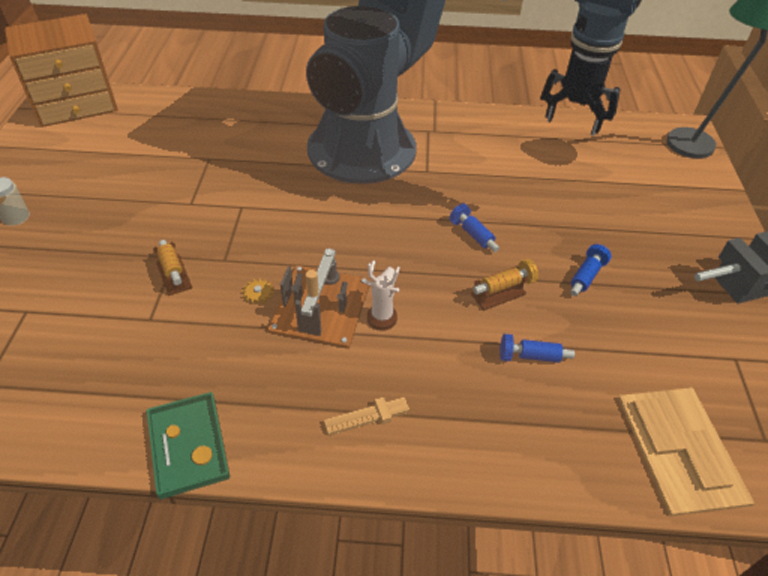

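View pics/top0.png

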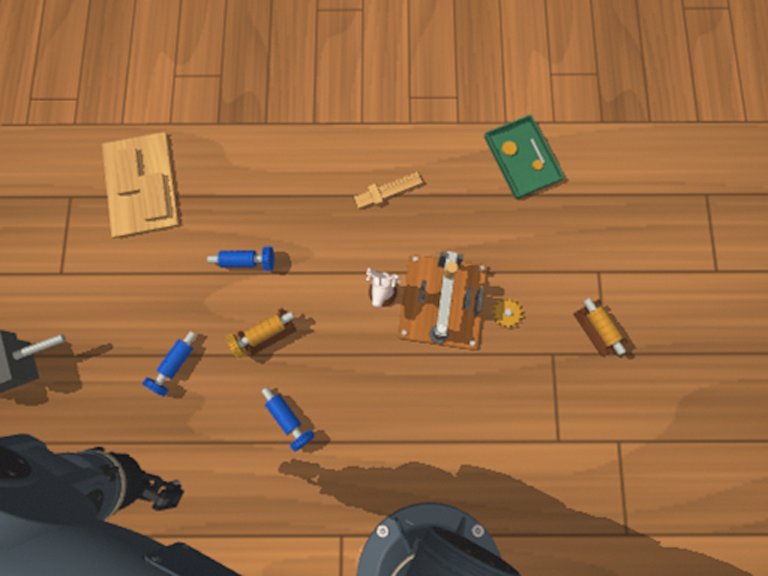

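View pics/wrist0.png

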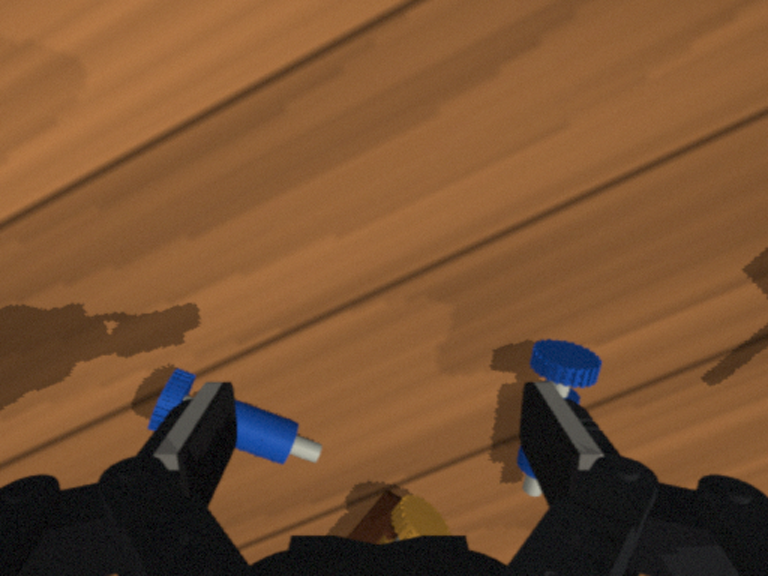

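The brass cylinder with the toothed wheel is at top(262,332) and scene(503,280), in 1.5x pixels. The plain roller is at top(604,325) and has no wheel. The three blue ones are decoys. The stag stands on the cradle's +y side, at image left, so the free side is -y. Next I'll look at enlarged crops.

```bash
cat > h.py <<'E'
import numpy as np, cv2
from workcell import arm, viewer
def cam(n): return viewer.read_camera(n)
def ray(c,u,v):
    V=c["view"];R=V[:3,:3];t=V[:3,3]
    o=-R.T@t
    d=R.T@np.array([(u-c["cx"])/c["fx"],-(v-c["cy"])/c["fy"],-1.]);return o,d/np.linalg.norm(d)
def onz(c,u,v,z):
    o,d=ray(c,u,v);return o+d*(z-o[2])/d[2]
def proj(c,p):
    V=c["view"];q=V[:3,:3]@np.asarray(p)+V[:3,3]
    return c["fx"]*q[0]/-q[2]+c["cx"], c["fy"]*-q[1]/-q[2]+c["cy"]
def tri(rs):
    A=0;b=0
    for o,d in rs:
        P=np.eye(3)-np.outer(d,d);A=A+P;b=b+P@o
    return np.linalg.solve(A,b)
def crop(c,u0,v0,u1,v1,f,name,pts=()):
    im=c["image"][v0:v1,u0:u1,::-1]
    im=cv2.resize(im,None,fx=f,fy=f,interpolation=cv2.INTER_CUBIC)
    for u,v in pts: cv2.circle(im,(int((u-u0+.5)*f),int((v-v0+.5)*f)),3,(255,0,255),1)
    cv2.imwrite("pics/"+name,im)
E
python3 - <<'E'
from h import *
c=cam("top");crop(c,235,150,355,245,6.5,"ct.png");crop(c,140,190,215,250,8,"cyl_t.png")
c=cam("scene");crop(c,155,150,285,240,6,"cs.png");crop(c,300,160,370,215,8,"cyl_s.png")
E
```

```text
(no output)
```

View pics/ct.png

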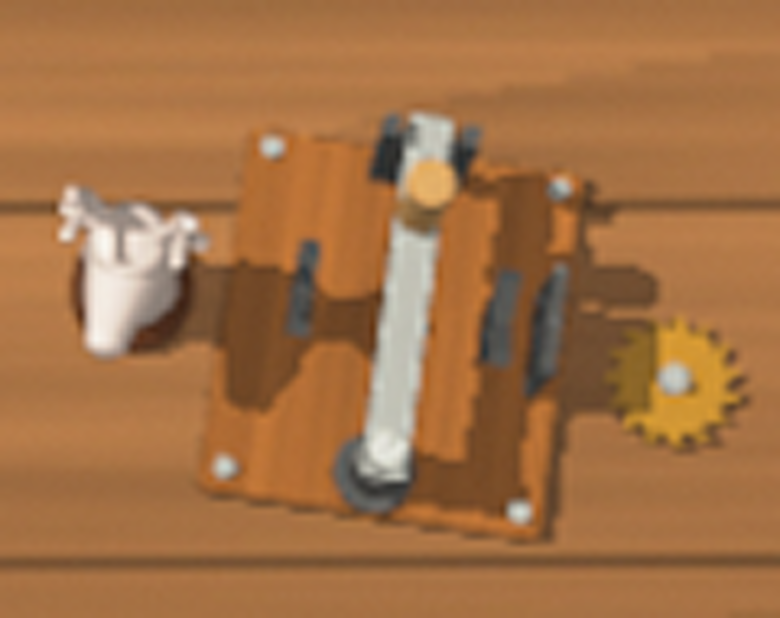

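View pics/cs.png

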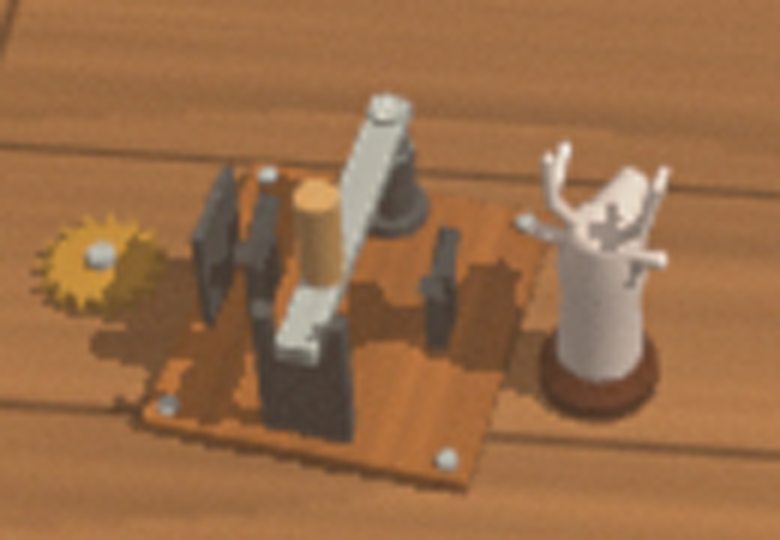

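View pics/cyl_t.png

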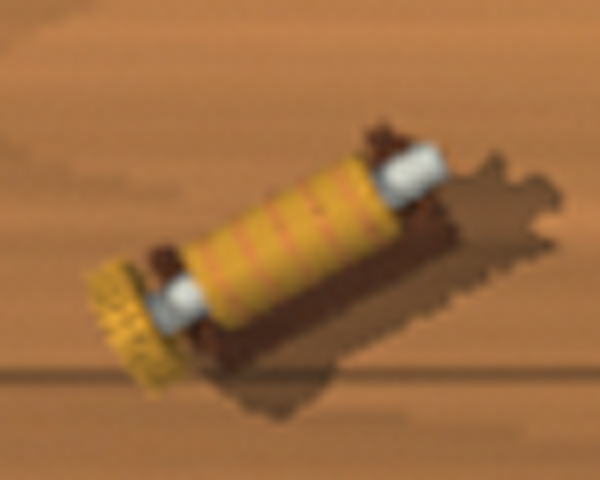

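View pics/cyl_s.png

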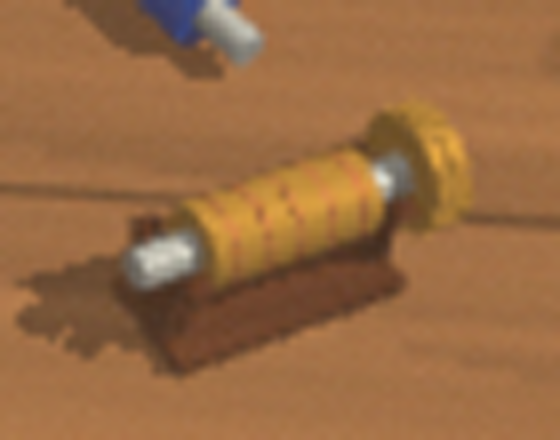

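The crops show the cradle's pivot near the robot, its keeper far away, and one notch on the stag side. The other notch and the end plate are on the escapement-wheel side. The cylinder has the brass toothed wheel. Now the measurements.

```bash
python3 - <<'E'
from h import *
ct,cs=cam("top"),cam("scene")
T=lambda x,y:(x/6.5+235-.5,y/6.5+150-.5); S=lambda x,y:(x/6+155-.5,y/6+150-.5)
# order: keeper+y, keeper-y, pivot+y, pivot-y
t=[T(272,147),T(560,187),T(224,466),T(519,511)]
s=[S(446,459),S(168,405),S(525,222),S(268,174)]
A=np.array([onz(ct,*p,.013) for p in t]);B=np.array([onz(cs,*p,.013) for p in s])
for n,P in(("top",A),("scene",B)):
    x=(P[0]+P[1]-P[2]-P[3]);y=P[0]+P[2]-P[1]-P[3]
    print(n,P.round(4).tolist(),"ctr",P.mean(0).round(4),"yaw",np.degrees(np.arctan2(x[1],x[0])),np.degrees(np.arctan2(-y[0],y[1])),np.linalg.norm(x)/2,np.linalg.norm(y)/2)
for a,b in zip(t,s): print(tri([ray(ct,*a),ray(cs,*b)]).round(4))
# knob top centre
print("knob top",tri([ray(ct,*T(432,182)),ray(cs,*S(318,193))]).round(4), onz(ct,*T(432,182),.14),onz(cs,*S(318,193),.14))
print("pivot head", tri([ray(ct,*T(386,448)),ray(cs,*S(389,107))]).round(4))
# cylinder
T2=lambda x,y:(x/8+140-.5,y/8+190-.5);S2=lambda x,y:(x/8+300-.5,y/8+160-.5)
# body colour axis: plain end tip and wheel centre approx
ft=c=None
for n,c,a,b in(("top",ct,T2(437,160),T2(128,330)),("scene",cs,S2(135,268),S2(430,170))):
    p,q=onz(c,*a,.042),onz(c,*b,.042);d=q-p;print(n,p.round(4),q.round(4),np.linalg.norm(d),"yaw of +y",np.degrees(np.arctan2(-d[0],d[1])))
# body mask
for n,c,r in(("top",ct,(140,190,215,250)),("scene",cs,(300,160,370,215))):
    im=c["image"][r[1]:r[3],r[0]:r[2]];h=cv2.cvtColor(im,cv2.COLOR_RGB2HSV)
    m=cv2.inRange(h,(15,130,120),(30,255,255));k,l,st,ce=cv2.connectedComponentsWithStats(m)
    for i in range(1,k):
        if st[i,4]>20:
            mm=(l==i).astype(np.uint8);cn=max(cv2.findContours(mm,0,2)[0],key=cv2.contourArea)
            rr=cv2.minAreaRect(cn);u,v=rr[0][0]+r[0],rr[0][1]+r[1];print(n,st[i,4],rr,onz(c,u,v,.045).round(4))
E
```

```text
top [[0.6248, 0.0225, 0.013], [0.6041, -0.1164, 0.013], [0.469, 0.0473, 0.013], [0.4472, -0.091, 0.013]] ctr [ 0.5363 -0.0344  0.013 ] yaw -9.12065523087683 -8.71631529833111 0.15833792043582107 0.14019781548544819
scene [[0.6248, 0.0223, 0.013], [0.6036, -0.1154, 0.013], [0.4686, 0.0469, 0.013], [0.4464, -0.0905, 0.013]] ctr [ 0.5358 -0.0342  0.013 ] yaw -8.979763049946225 -8.996099032194182 0.15863496872173588 0.13930069693854427
[0.6248 0.0224 0.0129]
[ 0.6039 -0.1158  0.0135]
[0.469  0.0471 0.0134]
[ 0.4471 -0.0906  0.0138]
knob top [ 0.574  -0.0397  0.1393] [ 0.57386002 -0.04026074  0.14      ] [ 0.57461647 -0.03894681  0.14      ]
pivot head [ 0.466  -0.0219  0.0885]
top [0.5013 0.273  0.042 ] [0.4376 0.386  0.042 ] 0.12962155139123288 yaw of +y 29.403372585536264
scene [0.5019 0.2729 0.042 ] [0.4413 0.3881 0.042 ] 0.13009027843648874 yaw of +y 27.743029379758706
top 288 ((35.59434127807617, 29.169809341430664), (11.752556800842285, 26.32184410095215), 60.945396423339844) [0.4717 0.3269 0.045 ]
top 119 ((15.70000171661377, 39.900001525878906), (19.230182647705078, 7.602630615234375), 63.43495178222656) [0.4398 0.3847 0.045 ]
scene 98 ((53.44827651977539, 20.379314422607422), (18.12029266357422, 9.454065322875977), 66.80140686035156) [0.4426 0.388  0.045 ]
scene 231 ((34.44999694824219, 26.350000381469727), (11.700427055358887, 25.298219680786133), 71.56504821777344) [0.4728 0.3281 0.045 ]
```

```bash
cat >> h.py <<'E'
C=np.array([.536,-.0343]);YAW=-9.0
X=np.array([np.cos(np.radians(YAW)),np.sin(np.radians(YAW))]);Y=np.array([-X[1],X[0]])
def cw(x,y,z=None):
    p=C+X*x+Y*y;return p if z is None else np.append(p,z)
def go(x,y,zg,yaw):
    "remaining move to grasp point (x,y,zg), tool x at yaw; offsets in present tool axes, cm"
    s=arm.observe();R=s["tool_rot"];d=np.array([x,y,zg+.155])-s["ee_pos"]
    cy=np.degrees(np.arctan2(R[1,0],R[0,0]))
    print("t",round(s["time_s"],2),"ee",s["ee_pos"].round(4),"yaw",cy.round(2),"w",round(s["gripper_width"],4),"F",s["force"].round(1),"tilt",R[:,2].round(3))
    print("offset cm",(R.T@d*100).round(2),"spin",round((cy-yaw+180)%360-180,2))
E
python3 - <<'E'
from h import *
ct,cs=cam("top"),cam("scene")
T=lambda x,y:(x/6.5+235-.5,y/6.5+150-.5); S=lambda x,y:(x/6+155-.5,y/6+150-.5)
for a,b in(((205,242),(550,158)),((190,222),(563,148)),((72,195),(660,175)),((135,300),(600,370))):
    p=tri([ray(ct,*T(*a)),ray(cs,*S(*b))]);print(p.round(4),"cradle",((p[:2]-C)@X).round(4),((p[:2]-C)@Y).round(4))
print(onz(ct,*T(130,305),.01), onz(cs,*S(600,370),.02))
go(*cw(.038,0),.118,81)
E
python3 -m pendant '{"hand":[1,1,1,1,1,1,1,1],"offset":[[-0.8,1.5,0],[-1.6,3,0],[-1.6,3,0],[-1.6,3,0],[-1.6,3,0],[-1.6,3,0],[-1.6,3,0],[-1.6,3,0]],"spin":[0,0,0,0,0,0,0,0]}'
```

```text
[0.5467 0.0613 0.1435] cradle -0.0044 0.0961
[0.5524 0.0677 0.1566] cradle 0.0002 0.1033
[0.5647 0.1151 0.1558] cradle 0.005 0.1521
[ 0.5522  0.0905 -0.0014] cradle -0.0035 0.1258
[0.54738206 0.09152088 0.01      ] [0.56958867 0.09231743 0.02      ]
t 0.45 ee [0.2178 0.45   0.4047] yaw 64.17 w 0.0856 F [ 0.1 -0.2 -0.1] tilt [-0. -0. -1.]
offset cm [-28.63  53.38  13.17] spin -16.83
time_s: 1.12
ee_pos: [0.3687, 0.2425, 0.4049]
tool_rot: [[0.436, 0.9, 0.0], [0.9, -0.436, 0.0], [0.0, 0.0, -1.0]]
force: [-0.4, 0.7, 0.3]
gripper_width: 0.0852
```

```bash
python3 -m pendant '{"hand":[0.6,0.6,0.6,0.6,0.6,0.6,0.6,0.6],"offset":[[-1.6,3,0],[-1.6,3,0],[-1.6,3,0],[-1.6,3,0],[-1.6,3,0],[-1.6,3,0],[-1.6,3,0],[-1.6,3,0]],"spin":[0,0,0,0,0,0,0,0]}'
python3 -m pendant '{"hand":[0.6,0.6,0.6,0.6,0.6,0.6,0.6,0.6],"offset":[[-1.4,2.6,0],[-1.4,2.6,0],[0,0,0],[0,0,0],[0,0,0],[0,0,0],[0,0,0],[0,0,0]],"spin":[0,0,-4,-4,-4,-4.8,0,0]}'
python3 - <<'E'
from h import *
go(*cw(.038,0),.118,81)
c=cam("wrist");crop(c,0,0,512,384,1.5,"w1.png",[proj(c,cw(.038,0,.14)),proj(c,cw(.074,0,.096)),proj(c,cw(-.072,0,.085))])
E
```

```text
time_s: 1.78
ee_pos: [0.529, 0.0225, 0.4047]
tool_rot: [[0.436, 0.9, 0.0], [0.9, -0.436, 0.0], [0.0, 0.0, -1.0]]
force: [0.5, -0.5, 0.6]
gripper_width: 0.0512
time_s: 2.45
ee_pos: [0.5629, -0.0237, 0.4047]
tool_rot: [[0.159, 0.987, -0.0], [0.987, -0.159, 0.0], [0.0, -0.0, -1.0]]
force: [0.1, -0.1, -0.7]
gripper_width: 0.0514
t 2.45 ee [ 0.5629 -0.0237  0.4047] yaw 80.83 w 0.0514 F [ 0.1 -0.1 -0.7] tilt [-0.  0. -1.]
offset cm [-1.47  1.31 13.17] spin -0.17
```

View pics/w1.png

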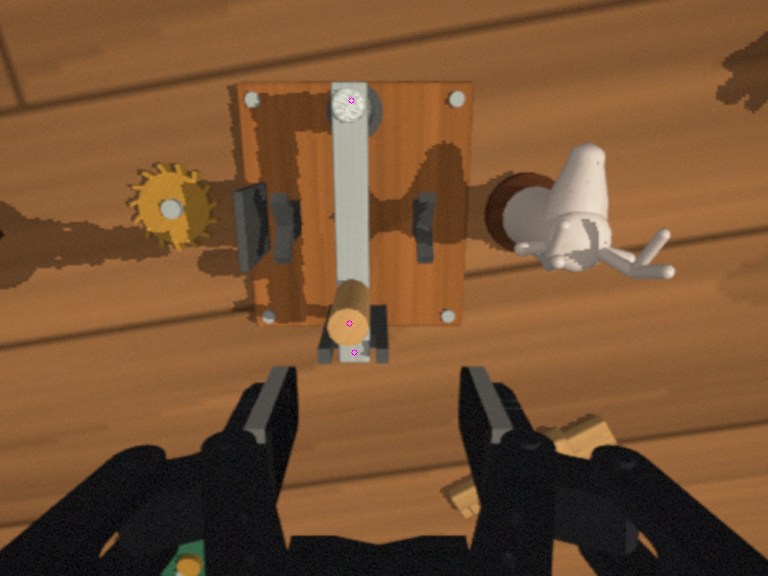

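The picture shows the knob top at (349,323), and the projected model points fall on the knob, keeper and pivot, so the pose holds. Descending on the knob.

```bash
python3 -m pendant '{"hand":[0.6,0.6,0.6,0.6,0.6,0.6,0.6,0.6],"offset":[[-0.7,0.65,0],[-0.77,0.66,0],[0,0,1.5],[0,0,2],[0,0,2],[0,0,2],[0,0,1],[0,0,0]],"spin":[0,0,0,0,0,0,0,0]}'
python3 - <<'E'
from h import *
go(*cw(.038,0),.118,81)
c=cam("wrist");crop(c,0,0,512,384,1.5,"w2.png",[proj(c,cw(.038,0,.14))])
E
```

```text
time_s: 3.17
ee_pos: [0.5733, -0.0408, 0.3176]
tool_rot: [[0.158, 0.987, -0.003], [0.987, -0.158, 0.0], [-0.0, -0.003, -1.0]]
force: [0.9, 0.3, -0.9]
gripper_width: 0.0516
t 3.17 ee [ 0.5733 -0.0408  0.3176] yaw 80.91 w 0.0516 F [ 0.9  0.3 -0.9] tilt [-0.003  0.    -1.   ]
offset cm [0.06 0.03 4.46] spin -0.09
```

View pics/w2.png

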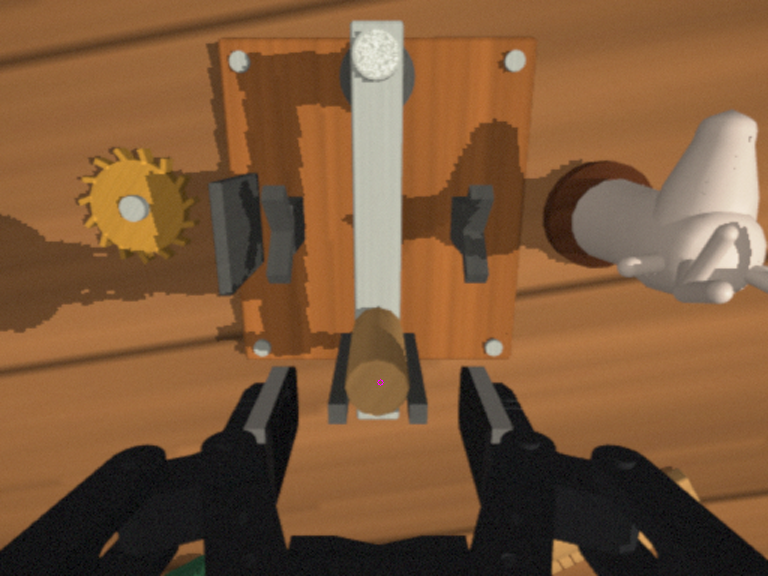

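The knob at (378,383) is centred between the pads. Down and close.

```bash
python3 -m pendant '{"hand":[0.6,0.6,0.6,0.6,0,0,0,0],"offset":[[0,0,1.5],[0,0,1.5],[0,0,1.4],[0,0,0],[0,0,0],[0,0,0],[0,0,0],[0,0,0]],"spin":[0,0,0,0,0,0,0,0]}'
python3 -m pendant '{"hand":[0,0,0,0,0,0,0,0],"offset":[[0,0,0],[0,0,0],[0,0,0],[0,0,-0.3],[0,0,-0.4],[0,0,-0.5],[0,0,0],[0,0,0]],"spin":[0,0,0,0,0,0,0,0]}'
python3 -c "
from h import *
go(*cw(.038,0),.118,81)"
```

```text
time_s: 3.88
ee_pos: [0.5742, -0.0403, 0.2771]
tool_rot: [[0.157, 0.988, 0.002], [0.988, -0.157, -0.0], [0.0, 0.002, -1.0]]
force: [3.5, -1.6, 4.0]
gripper_width: 0.0206
time_s: 4.55
ee_pos: [0.5736, -0.0402, 0.2879]
tool_rot: [[0.157, 0.988, 0.0], [0.988, -0.157, -0.0], [-0.0, 0.0, -1.0]]
force: [4.9, -1.3, -5.1]
gripper_width: 0.0206
t 4.55 ee [ 0.5736 -0.0402  0.2879] yaw 80.97 w 0.0206 F [ 4.9 -1.3 -5.1] tilt [ 0. -0. -1.]
offset cm [-0.   -0.01  1.49] spin -0.03
```

```bash
python3 -m pendant '{"hand":[0,0,0,0,0,0,0,0],"offset":[[0,0,-0.4],[0,0,-0.5],[0,0,-0.5],[0,0,-0.5],[0,0,-0.5],[0,0,0],[0,0,0],[0,0,0]],"spin":[0,0,0,0,0,0,0,0]}'
python3 - <<'E'
from h import *
go(*cw(.038,0),.156,81)
c=cam("scene");crop(c,155,130,285,240,6,"s3.png")
E
```

```text
time_s: 5.22
ee_pos: [0.5735, -0.0402, 0.3114]
tool_rot: [[0.157, 0.988, -0.0], [0.988, -0.157, -0.0], [-0.0, -0.0, -1.0]]
force: [3.1, -2.2, -7.3]
gripper_width: 0.0204
t 5.22 ee [ 0.5735 -0.0402  0.3114] yaw 80.97 w 0.0204 F [ 3.1 -2.2 -7.3] tilt [-0. -0. -1.]
offset cm [-0.    0.    0.04] spin -0.03
```

View pics/s3.png

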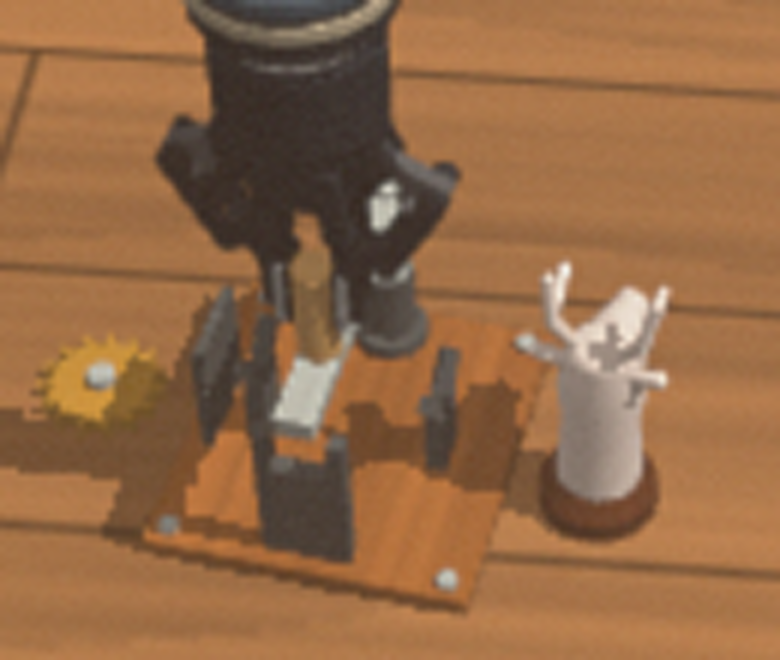

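```bash
python3 -m pendant '{"hand":[0,0,0,0,0,0,0,0],"offset":[[0,0,-0.2],[0,0,-0.2],[-0.576,-0.015,0],[-0.576,-0.015,0],[-1.15,-0.06,0],[-1.15,-0.06,0],[-1.15,-0.06,0],[-1.15,-0.06,0]],"spin":[0,0,3,3,6,6,6,6]}'
python3 - <<'E'
from h import *
a=np.radians(-30); go(*cw(-.072+.11*np.cos(a),.11*np.sin(a)),.160,51)
E
```

```text
time_s: 5.93
ee_pos: [0.5503, -0.0926, 0.3158]
tool_rot: [[0.634, 0.774, 0.0], [0.774, -0.634, 0.0], [0.0, -0.0, -1.0]]
force: [3.9, 1.0, -9.5]
gripper_width: 0.0203
t 5.93 ee [ 0.5503 -0.0926  0.3158] yaw 50.68 w 0.0203 F [ 3.9  1.  -9.5] tilt [ 0.  0. -1.]
offset cm [ 0.03 -0.02  0.08] spin -0.32
```

```bash
python3 -m pendant '{"hand":[0,0,0,0,0,0,0,0],"offset":[[-1.15,-0.06,0],[-1.15,-0.06,0],[-1.15,-0.06,0],[-1.15,-0.06,0],[-1.15,-0.06,0],[-1.15,-0.06,0],[-1.15,-0.06,0],[-1.15,-0.06,0]],"spin":[6,6,6,6,6,6,6,6]}'
python3 -m pendant '{"hand":[0,0,0,0,0,0,0,0],"offset":[[-1.15,-0.06,0],[-1.15,-0.06,0],[-0.576,-0.015,0],[0,0,0],[0,0,0],[0,0,0],[0,0,0],[0,0,0]],"spin":[6,6,3,0,0,0,0,0]}'
python3 - <<'E'
from h import *
a=np.radians(-93); go(*cw(-.072+.11*np.cos(a),.11*np.sin(a)),.118,-12)
c=cam("top");crop(c,235,150,355,245,6.5,"t4.png")
E
```

```text
time_s: 6.6
ee_pos: [0.4703, -0.1329, 0.3159]
tool_rot: [[0.999, 0.046, 0.001], [0.046, -0.999, 0.001], [0.001, -0.001, -1.0]]
force: [6.6, 2.7, -9.0]
gripper_width: 0.0207
time_s: 7.27
ee_pos: [0.4422, -0.1303, 0.3161]
tool_rot: [[0.978, -0.209, 0.001], [-0.209, -0.978, 0.001], [0.001, -0.001, -1.0]]
force: [5.5, 2.4, -8.7]
gripper_width: 0.0203
t 7.27 ee [ 0.4422 -0.1303  0.3161] yaw -12.04 w 0.0203 F [ 5.5  2.4 -8.7] tilt [ 0.001  0.001 -1.   ]
offset cm [-0.02  0.04  4.31] spin -0.04
```

View pics/t4.png

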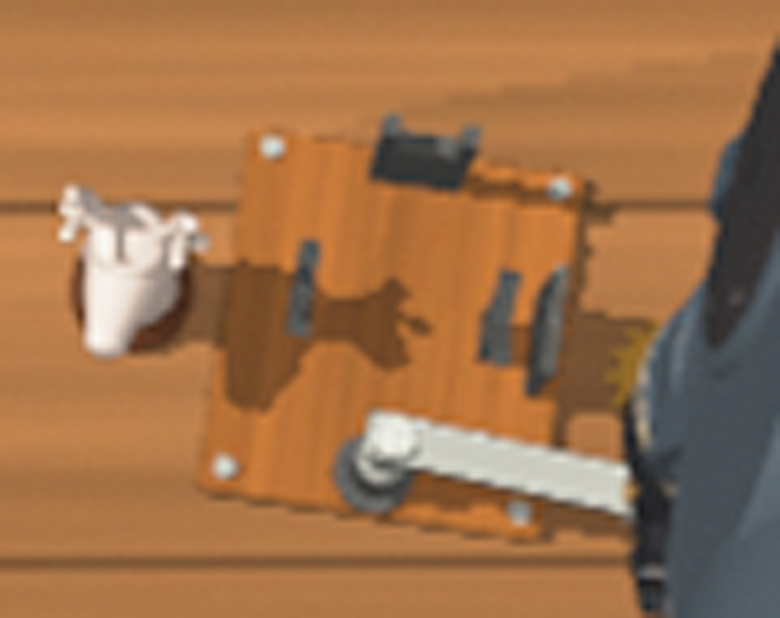

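The bar is turned aside to -93°, running from (390,440) to (630,490), with the cradle open. Lowering it and letting go.

```bash
python3 -m pendant '{"hand":[0,0,0,0,0,0,0,0],"offset":[[0,0,0.6],[0,0,0.8],[0,0,0.8],[0,0,0.8],[0,0,0.7],[0,0,0.4],[0,0,0],[0,0,0]],"spin":[0,0,0,0,0,0,0,0]}'
python3 -m pendant '{"hand":[0.6,0.6,0.6,0.6,0.6,0.6,0.6,0.6],"offset":[[0,0,0],[0,0,0],[0,0,0],[0,0,0],[0,0,-1.5],[0,0,-3],[0,0,-3.5],[0,0,-3]],"spin":[0,0,0,0,0,0,0,0]}'
python3 - <<'E'
from h import *
go(.4716,.3272,.25,28.8)
c=cam("wrist");crop(c,0,0,512,384,1.5,"w5.png")
E
```

```text
time_s: 7.98
ee_pos: [0.4428, -0.131, 0.2762]
tool_rot: [[0.978, -0.209, 0.003], [-0.209, -0.978, -0.001], [0.003, 0.001, -1.0]]
force: [1.9, -4.0, 8.7]
gripper_width: 0.0205
time_s: 8.65
ee_pos: [0.4416, -0.1304, 0.3865]
tool_rot: [[0.978, -0.208, -0.0], [-0.208, -0.978, 0.0], [-0.0, -0.0, -1.0]]
force: [1.0, -1.3, -0.3]
gripper_width: 0.0511
t 8.65 ee [ 0.4416 -0.1304  0.3865] yaw -12.02 w 0.0511 F [ 1.  -1.3 -0.3] tilt [-0.  0. -1.]
offset cm [ -6.6  -45.38  -1.84] spin -40.82
```

View pics/w5.png

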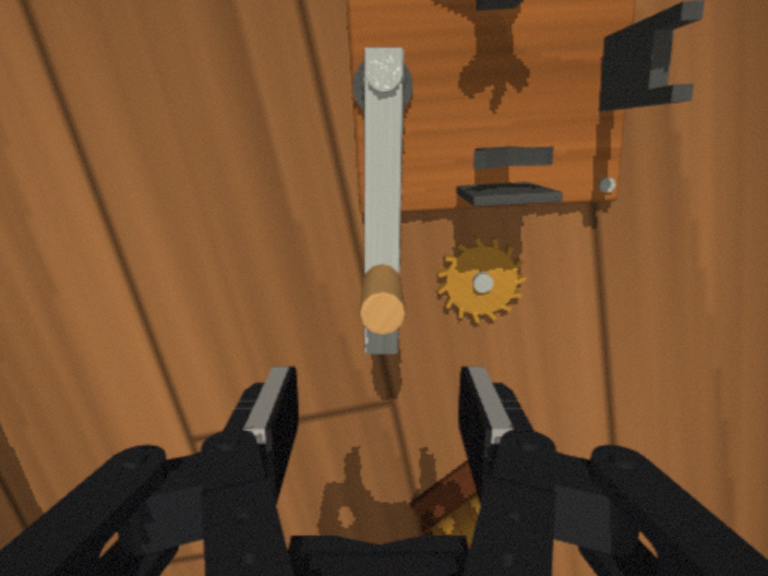

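The bar was left aside with the knob at (382,313). On to the cylinder.

```bash
python3 -m pendant '{"hand":[0.8,0.8,0.8,0.8,0.8,0.8,0.8,0.8],"offset":[[-0.24,-1.6,0],[-0.47,-3.2,-0.2],[-0.47,-3.2,-0.2],[-0.47,-3.2,-0.2],[-0.47,-3.2,-0.2],[-0.47,-3.2,-0.2],[-0.47,-3.2,-0.2],[-0.47,-3.2,-0.2]],"spin":[0,0,0,0,0,0,0,0]}'
python3 -m pendant '{"hand":[0.8,0.8,0.8,0.8,0.8,0.8,0.8,0.8],"offset":[[-0.47,-3.2,-0.2],[-0.47,-3.2,-0.2],[-0.47,-3.2,0],[-0.47,-3.2,0],[-0.47,-3.2,0],[-0.47,-3.2,0],[-0.24,-2.2,0],[0,0,0]],"spin":[0,0,0,0,0,0,0,0]}'
python3 -m pendant '{"hand":[0.8,0.8,0.8,0.8,0.8,0.8,0.8,0.8],"offset":[[0,0,0],[0,0,0],[0,0,0],[0,0,0],[0,0,0],[0,0,0],[0,0,0],[0,0,0]],"spin":[-5.8,-5.8,-5.8,-5.8,-5.8,-5.8,-5.8,0]}'
python3 - <<'E'
from h import *
go(.4716,.3272,.20,28.8)
c=cam("wrist");
a=np.radians(28.8);d=np.array([-np.sin(a),np.cos(a)]);p=np.array([.4716,.3272])
crop(c,0,0,512,384,1.5,"w6.png",[proj(c,np.append(p+d*s,.042)) for s in(-.062,0,.0645,.072)])
E
```

```text
time_s: 9.37
ee_pos: [0.4571, 0.1132, 0.3988]
tool_rot: [[0.978, -0.208, -0.0], [-0.208, -0.978, 0.0], [-0.0, -0.0, -1.0]]
force: [0.7, 0.3, 0.2]
gripper_width: 0.0687
time_s: 10.03
ee_pos: [0.4719, 0.3307, 0.4017]
tool_rot: [[0.979, -0.205, -0.001], [-0.205, -0.979, 0.0], [-0.001, -0.0, -1.0]]
force: [-0.5, 1.0, -0.3]
gripper_width: 0.0685
time_s: 10.7
ee_pos: [0.4721, 0.3269, 0.4026]
tool_rot: [[0.876, 0.483, -0.0], [0.483, -0.876, -0.0], [-0.0, 0.0, -1.0]]
force: [0.3, 0.0, -0.1]
gripper_width: 0.0686
t 10.7 ee [0.4721 0.3269 0.4026] yaw 28.85 w 0.0686 F [ 0.3  0.  -0.1] tilt [-0. -0. -1.]
offset cm [-0.03 -0.06  4.76] spin 0.05
```

View pics/w6.png

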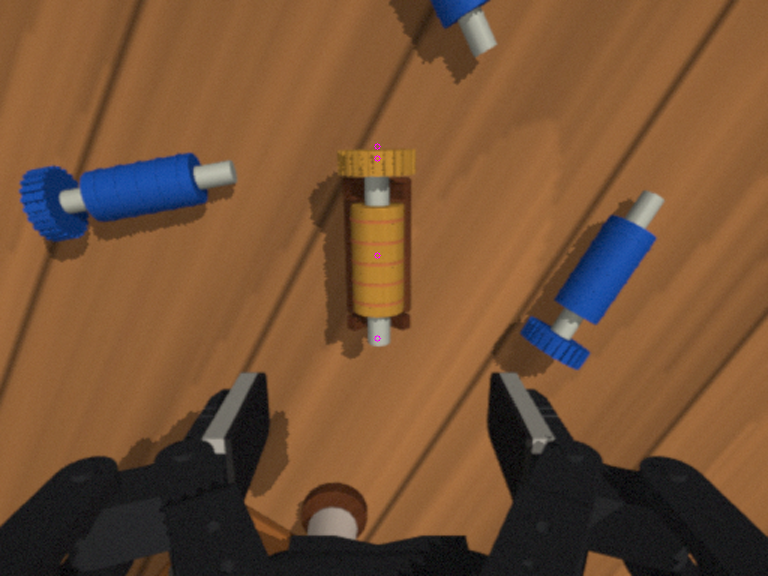

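```bash
python3 - <<'E'
from h import *
c=cam("wrist")
a=np.radians(28.8);d=np.array([-np.sin(a),np.cos(a)]);p=np.array([.4716,.3272])
for s,z in((.037,.06),(-.037,.06),(-.062,.05),(-.062,.034),(.057,.0675),(.072,.0675)): print(s,z,np.array(proj(c,np.append(p+d*s,z)))*1.5)
crop(c,210,90,300,240,4,"w6b.png")
E
```

```text
0.037 0.06 [376.68973634 203.70716259]
-0.037 0.06 [377.32772657 313.96119223]
-0.062 0.05 [377.52109635 342.21298496]
-0.062 0.034 [377.51624058 333.67210207]
0.057 0.0675 [376.47943323 171.92360613]
0.072 0.0675 [376.32916806 146.02606274]
```

View pics/w6b.png

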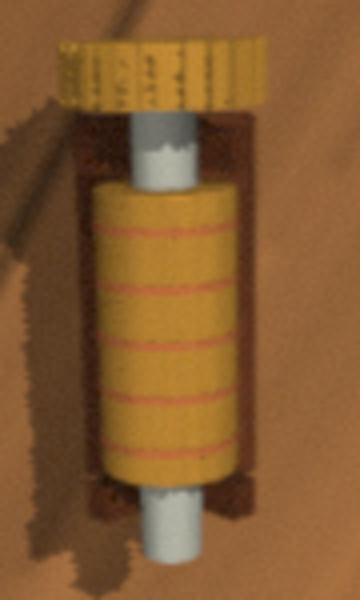

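The picture shows the brass toothed-wheel cylinder with its wheel at (376,162) and plain end at (377,345). It is the only brass one with a toothed wheel; the others in view are blue. Its rims sit about 2 mm further toward the plain end than my estimate, so I'm shifting the target.

```bash
python3 -m pendant '{"hand":[0.8,0.8,0.8,0.8,0.8,0.8,0.8,0.8],"offset":[[0,0.15,2],[0,0,3],[0,0,3],[0,0,3],[0,0,3],[0,0,2],[0,0,0],[0,0,0]],"spin":[0,0,0,0,0,0,0,0]}'
python3 - <<'E'
from h import *
go(.4726,.3254,.039,28.8)
c=cam("wrist");crop(c,0,0,512,384,1.5,"w7.png")
E
```

```text
time_s: 11.47
ee_pos: [0.4726, 0.3256, 0.2425]
tool_rot: [[0.879, 0.476, -0.001], [0.476, -0.879, -0.001], [-0.002, 0.0, -1.0]]
force: [-0.1, 0.1, 0.0]
gripper_width: 0.0683
t 11.47 ee [0.4726 0.3256 0.2425] yaw 28.44 w 0.0683 F [-0.1  0.1  0. ] tilt [-0.001 -0.001 -1.   ]
offset cm [-0.01  0.02  4.85] spin -0.36
```

View pics/w7.png

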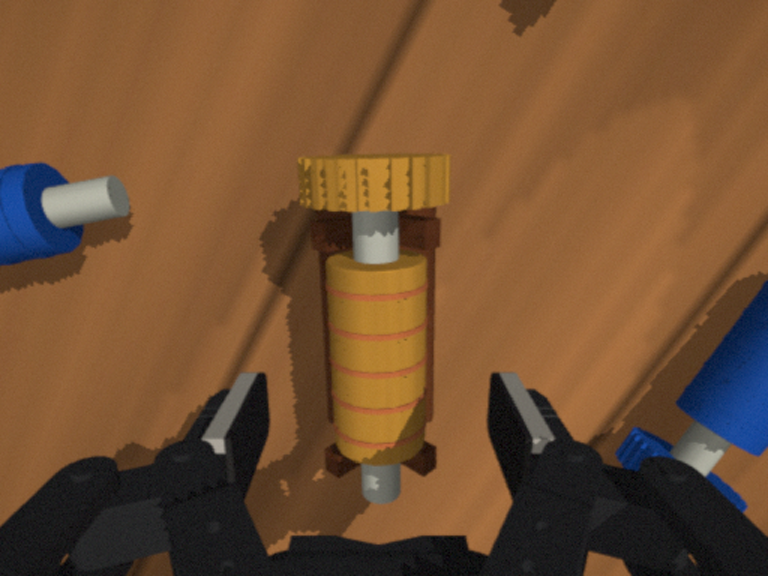

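The cylinder is centred between the pads at x about 378. Descend and grip.

```bash
python3 -m pendant '{"hand":[0.8,0.8,0.8,0.8,0.8,0,0,0],"offset":[[0,0,1.5],[0,0,1.5],[0,0,1.2],[0,0,0.6],[0,0,0],[0,0,0],[0,0,0],[0,0,0]],"spin":[-0.4,0,0,0,0,0,0,0]}'
python3 -m pendant '{"hand":[0,0,0,0,0,0,0,0],"offset":[[0,0,0],[0,0,0],[0,0,0],[0,0,0],[0,0,0],[0,0,-0.4],[0,0,-0.8],[0,0,-1]],"spin":[0,0,0,0,0,0,0,0]}'
python3 -c "
from h import *
go(.4726,.3254,.039,28.8)"
```

```text
time_s: 12.18
ee_pos: [0.4725, 0.3257, 0.1957]
tool_rot: [[0.875, 0.484, -0.001], [0.484, -0.875, -0.0], [-0.001, -0.0, -1.0]]
force: [0.9, 0.8, 22.4]
gripper_width: 0.0345
time_s: 12.85
ee_pos: [0.4728, 0.3258, 0.2173]
tool_rot: [[0.875, 0.484, -0.0], [0.484, -0.875, -0.0], [-0.001, 0.0, -1.0]]
force: [-0.2, -0.7, -3.9]
gripper_width: 0.0343
t 12.85 ee [0.4728 0.3258 0.2173] yaw 28.96 w 0.0343 F [-0.2 -0.7 -3.9] tilt [-0. -0. -1.]
offset cm [-0.03  0.02  2.33] spin 0.16
```

```bash
python3 -m pendant '{"hand":[0,0,0,0,0,0,0,0],"offset":[[0,0,-1.5],[0,0,-2.5],[0,0,-3],[0,0,-3],[0,0,-3],[0,0,-3],[0,0,-2],[0,0,-1]],"spin":[0,0,0,0,0,0,0,0]}'
python3 - <<'E'
from h import *
go(*cw(0,0),.25,-9)
c=cam("wrist");crop(c,0,0,512,384,1.5,"w8.png")
c=cam("scene");crop(c,260,100,400,220,5,"s8.png")
E
```

```text
time_s: 13.52
ee_pos: [0.473, 0.3259, 0.4108]
tool_rot: [[0.875, 0.484, 0.004], [0.484, -0.875, 0.003], [0.005, -0.0, -1.0]]
force: [0.1, 0.0, -3.5]
gripper_width: 0.0347
t 13.52 ee [0.473  0.3259 0.4108] yaw 28.97 w 0.0347 F [ 0.1  0.  -3.5] tilt [ 0.004  0.003 -1.   ]
offset cm [-11.94  34.57   0.51] spin 37.97
```

View pics/w8.png

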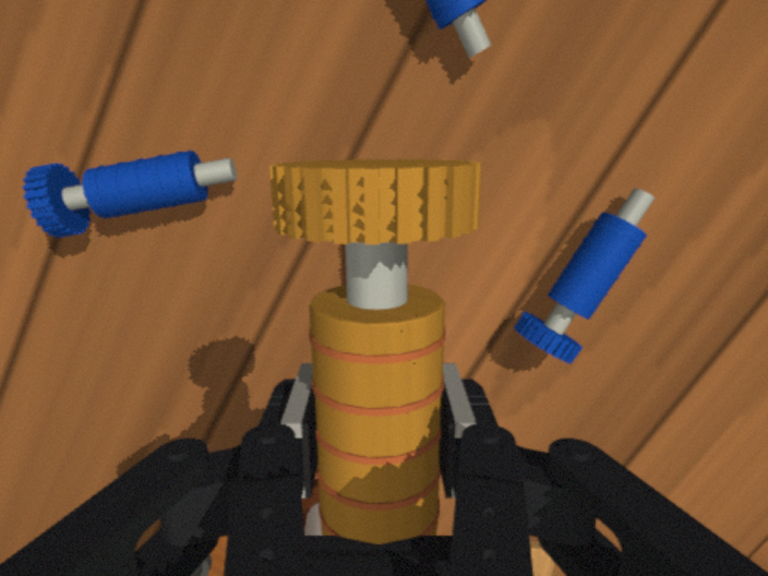

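View pics/s8.png

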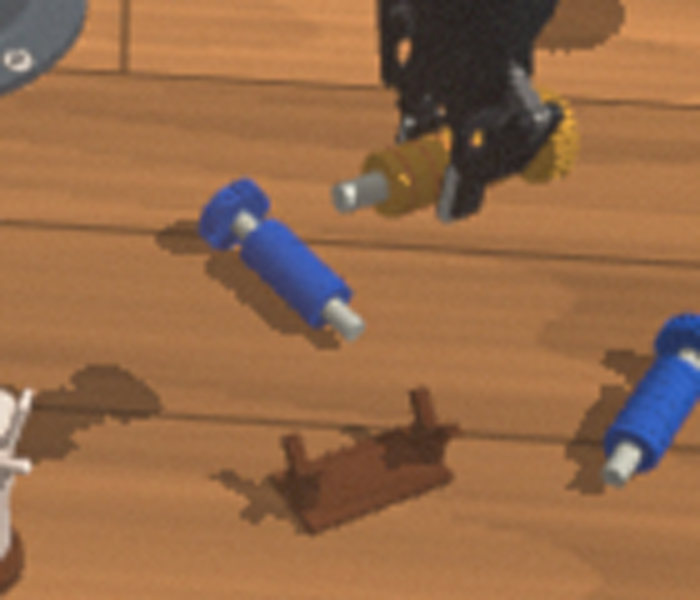

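```bash
python3 - <<'E'
from h import *
c=cam("wrist");s=arm.observe();R=s["tool_rot"];g=s["ee_pos"]+.155*R[:,2]
d=-R[:,1];u=np.array([0,0,1.]);X_=R[:,0]
from scipy.optimize import least_squares
obs=[(.072,.0255,162),(.057,.0255,242),(.037,.018,290)]
def f(q):
    e,dz,th=q;dd=d*np.cos(th)+u*np.sin(th);uu=u*np.cos(th)-d*np.sin(th);o=g+d*e+u*dz
    r=[proj(c,o+dd*a+uu*b)[1]*1.5-v for a,b,v in obs]
    w=proj(c,o+dd*.0645+X_*.0255)[0]-proj(c,o+dd*.0645-X_*.0255)[0];r.append(w*1.5-206)
    w=proj(c,o+dd*.030+X_*.018)[0]-proj(c,o+dd*.030-X_*.018)[0];r.append(w*1.5-133)
    return r
q=least_squares(f,[0,0,0],x_scale=[.01,.01,.1]);print(q.x[:2]*1000,np.degrees(q.x[2]),q.fun)
q=least_squares(lambda v:f([v[0],v[1],0]),[0,0],x_scale=.01);print(q.x*1000,q.fun)
E
```

```text
[ 10.46739497 -15.96049884] 16.909809176473765 [ 3.42037606 -6.86269838  3.66871159  3.4925002  -5.88086419]
[ 1.21194318 -2.16502437] [ -4.61962476 -11.27296416  18.14065635  -7.60988131  -3.60283936]
```

```bash
python3 - <<'E'
from h import *
c=cam("wrist");crop(c,160,95,350,384,2.05,"w8b.png")
s=arm.observe();R=s["tool_rot"];g=s["ee_pos"]+.155*R[:,2];o,_=ray(c,0,0);print("cam rel grasp in tool axes",R.T@(o-g))
for e in(0,):
  for a,b in((.072,.0255),(.057,.0255),(.057,-.0255),(.037,.018),(.037,-.018),(.037,.008),(-.037,.018)):
    print(a,b,((np.array(proj(c,g-R[:,1]*a+np.array([0,0,b])))-(160,95))*2.05).round(1))
E
```

```text
cam rel grasp in tool axes [ 0.00017453 -0.07687754 -0.12568526]
0.072 0.0255 [184.8  29.9]
0.057 0.0255 [185.  132.1]
0.057 -0.0255 [185.6  87.5]
0.037 0.018 [185.2 238.8]
0.037 -0.018 [185.6 182.5]
0.037 0.008 [185.3 220.1]
-0.037 0.018 [185.5 578.8]
```

View pics/w8b.png

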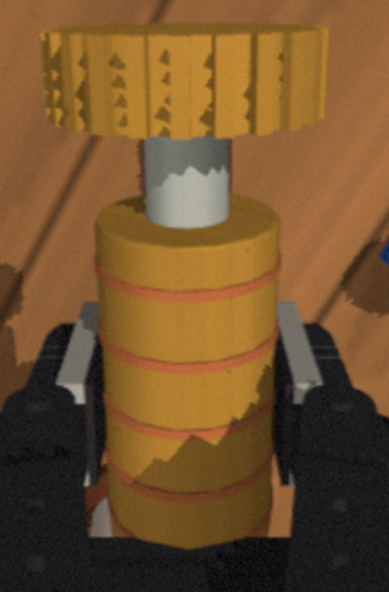

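The cylinder is held level and within about 1 mm of the grasp point: face/journal edge predicted at row 220 and seen at 222, body rim 239 and 243. Carrying it over, high above the stag.

```bash
python3 -m pendant '{"hand":[0,0,0,0,0,0,0,0],"offset":[[-0.4,1.2,0],[-0.8,2.3,0],[-1,2.88,0],[-1,2.88,0],[-1,2.88,0],[-1,2.88,0],[-1,2.88,0],[-1,2.88,0]],"spin":[0,0,0,0,0,0,0,0]}'
python3 -m pendant '{"hand":[0,0,0,0,0,0,0,0],"offset":[[-1,2.88,0],[-1,2.88,0],[-1,2.88,0],[-1,2.88,0],[-0.74,2.17,0],[0,0,0],[0,0,0],[0,0,0]],"spin":[0,0,0,0,0,0,3,5]}'
python3 -m pendant '{"hand":[0,0,0,0,0,0,0,0],"offset":[[0,0,0],[0,0,0],[0,0,0],[0,0,0],[0,0,0],[0,0,0],[0,0,0],[0,0,0]],"spin":[6,6,6,6,4,2,0,0]}'
python3 - <<'E'
from h import *
go(*cw(0,0.0005),.10,-9)
c=cam("wrist");crop(c,0,0,512,384,1.5,"w9.png",[proj(c,cw(x,y,z)) for x,y,z in((0,-.065,.078),(.074,0,.096),(.023,.046,.071),(-.023,.046,.071),(0,.0645,.065))])
c=cam("scene");crop(c,155,80,295,240,4,"s9.png")
E
```

```text
time_s: 14.38
ee_pos: [0.5101, 0.1071, 0.4053]
tool_rot: [[0.875, 0.484, -0.002], [0.484, -0.875, -0.001], [-0.002, -0.001, -1.0]]
force: [1.8, 0.2, -4.1]
gripper_width: 0.0343
time_s: 15.05
ee_pos: [0.5349, -0.0344, 0.4052]
tool_rot: [[0.935, 0.355, -0.002], [0.355, -0.935, 0.0], [-0.002, -0.001, -1.0]]
force: [0.8, -0.1, -4.7]
gripper_width: 0.034
time_s: 15.72
ee_pos: [0.535, -0.0337, 0.4057]
tool_rot: [[0.988, -0.156, -0.002], [-0.156, -0.988, 0.0], [-0.002, 0.0, -1.0]]
force: [0.6, 0.4, -5.1]
gripper_width: 0.0343
t 15.72 ee [ 0.535  -0.0337  0.4057] yaw -8.96 w 0.0343 F [ 0.6  0.4 -5.1] tilt [-0.002  0.    -1.   ]
offset cm [ 1.300e-01 -1.000e-02  1.507e+01] spin 0.04
```

View pics/w9.png

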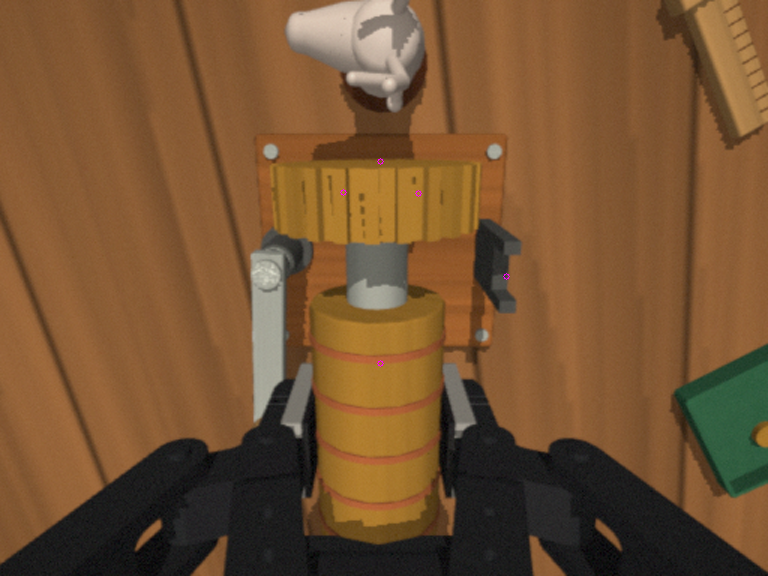

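View pics/s9.png

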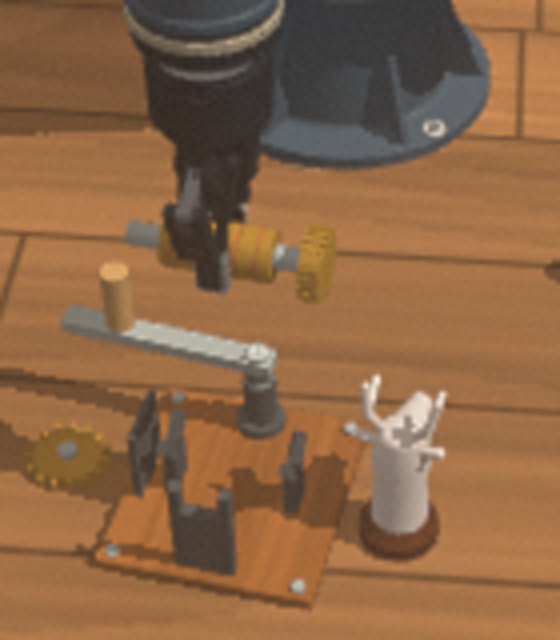

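The cylinder is over the cradle: plain end at the end-plate side, wheel at the stag (open) side. Lowering to a hover.

```bash
python3 -m pendant '{"hand":[0,0,0,0,0,0,0,0],"offset":[[0.12,0,1.2],[0,0,2.3],[0,0,2.5],[0,0,2.5],[0,0,2.5],[0,0,2],[0,0,1.2],[0,0,0]],"spin":[0,0,0,0,0,0,0,0]}'
python3 -m pendant '{"hand":[0,0,0,0,0,0,0,0],"offset":[[0,0,0.5],[0,0,0],[0,0,0],[0,0,0],[0,0,0],[0,0,0],[0,0,0],[0,0,0]],"spin":[0,0,0,0,0,0,0,0]}'
python3 - <<'E'
from h import *
go(*cw(0,0.0005),.10,-9)
c=cam("wrist");crop(c,0,0,512,384,1.5,"w10.png",[proj(c,cw(x,y,z)) for x,y,z in((.074,0,.096),(.023,.046,.071),(-.023,.046,.071))])
c=cam("scene");crop(c,155,110,285,235,6,"s10.png")
c=cam("top");crop(c,235,150,355,245,6.5,"t10.png")
E
```

```text
time_s: 16.48
ee_pos: [0.5354, -0.0337, 0.2619]
tool_rot: [[0.988, -0.156, -0.005], [-0.156, -0.988, 0.0], [-0.004, 0.0, -1.0]]
force: [-1.2, 0.2, -4.7]
gripper_width: 0.0345
time_s: 17.15
ee_pos: [0.5366, -0.0337, 0.2599]
tool_rot: [[0.988, -0.157, 0.0], [-0.157, -0.988, -0.0], [0.0, 0.0, -1.0]]
force: [0.3, -0.3, -4.8]
gripper_width: 0.0344
t 17.15 ee [ 0.5366 -0.0337  0.2599] yaw -9.03 w 0.0344 F [ 0.3 -0.3 -4.8] tilt [ 0. -0. -1.]
offset cm [-0.05  0.02  0.49] spin -0.03
```

View pics/w10.png

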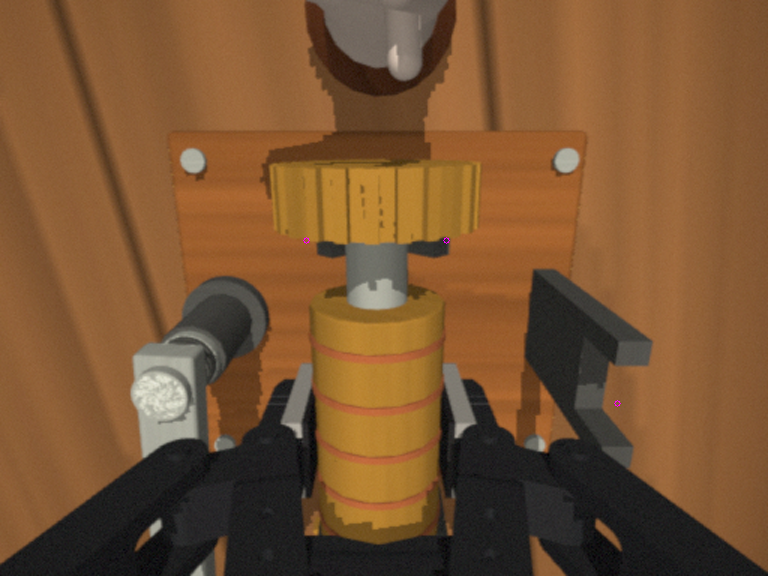

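View pics/s10.png

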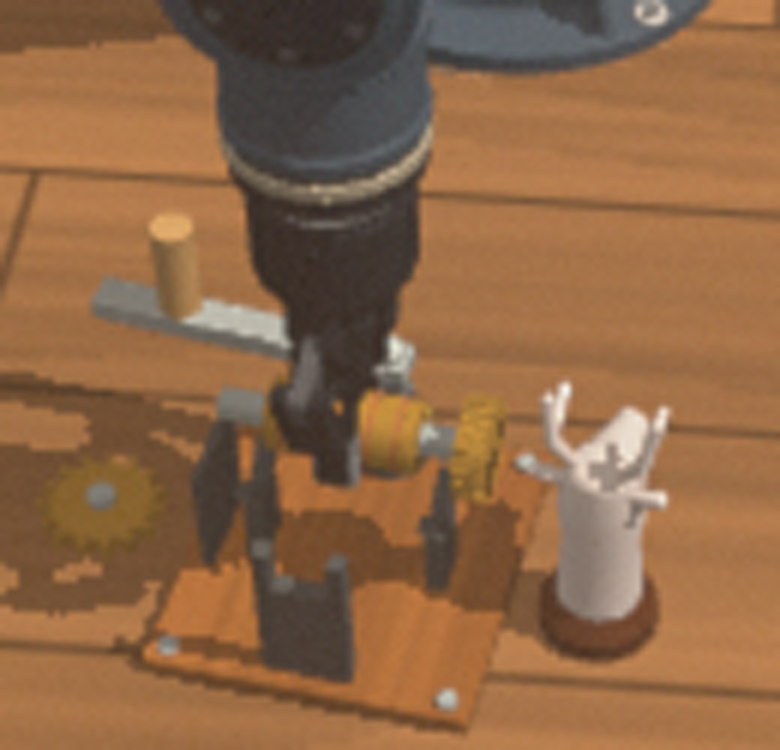

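View pics/t10.png

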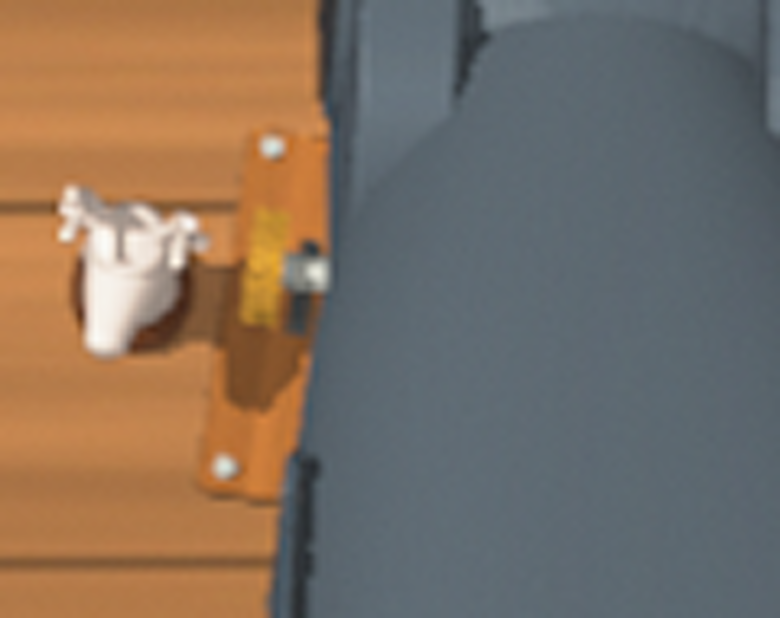

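```bash
python3 - <<'E'
from h import *
c=cam("wrist");crop(c,200,140,312,220,7,"w10b.png")
for q in((.023,.041,.071),(-.023,.041,.071),(.023,.041,.06),(.069,.014,.096),(.069,-.014,.096),(.079,.014,.096),(.07,.08,.013)): 
    p=np.array(proj(c,cw(*q)));print(q,(p*1.5).round(1),((p-(200,140))*7).round())
E
```

```text
(0.023, 0.041, 0.071) [445.4 254.5] [678. 208.]
(-0.023, 0.041, 0.071) [306.2 254.5] [ 29. 208.]
(0.023, 0.041, 0.06) [441.2 247.5] [659. 175.]
(0.069, 0.014, 0.096) [606.9 361.8] [1432.  708.]
(0.069, -0.014, 0.096) [594.4 442.7] [1374. 1086.]
(0.079, 0.014, 0.096) [640.4 361.8] [1588.  708.]
(0.07, 0.08, 0.013) [543.  132.5] [1134. -362.]
```

View pics/w10b.png

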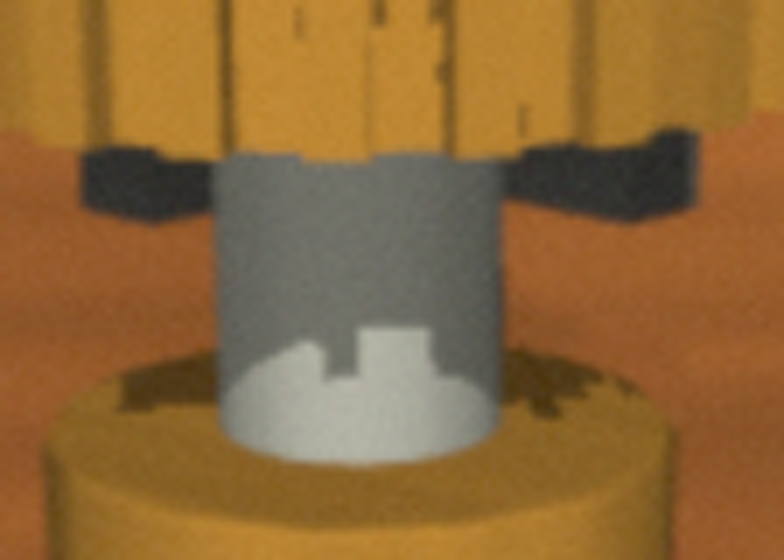

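```bash
python3 - <<'E'
from h import *
c=cam("wrist")
im=cv2.cvtColor(c["image"],cv2.COLOR_RGB2HSV)
for q in((-.09,.082,.012),(.09,.082,.012),(-.079,.0695,.013),(.079,.0695,.013),(-.072,0,.090),(-.072,0,.060)):
    print(q,(np.array(proj(c,cw(*q)))*1.5).round(1))
E
```

```text
(-0.09, 0.082, 0.012) [161.8 127.5]
(0.09, 0.082, 0.012) [590.3 127.5]
(-0.079, 0.0695, 0.013) [190.6 158.4]
(0.079, 0.0695, 0.013) [561.7 158.4]
(-0.072, 0, 0.09) [149.7 393.9]
(-0.072, 0, 0.06) [184.9 354.3]
```

The notch's inner edge is at the predicted row (207 vs 208), so y is right. Laterally, the notch centre, keeper and pivot all sit about 2 mm further toward cradle +x than the cylinder in the same picture. Shifting +x and lowering in stages.

```bash
python3 -m pendant '{"hand":[0,0,0,0,0,0,0,0],"offset":[[0.15,0,0],[0,0,0.6],[0,0,0.8],[0,0,0.8],[0,0,0.7],[0,0,0.4],[0,0,0],[0,0,0]],"spin":[0,0,0,0,0,0,0,0]}'
python3 - <<'E'
from h import *
go(*cw(0.002,0.0005),.065,-9)
c=cam("wrist");crop(c,130,90,380,260,3,"w11.png")
c=cam("scene");crop(c,165,150,285,240,6.5,"s11.png")
E
```

```text
time_s: 18.07
ee_pos: [0.538, -0.034, 0.2264]
tool_rot: [[0.988, -0.157, -0.001], [-0.157, -0.988, 0.0], [-0.001, 0.0, -1.0]]
force: [0.7, -0.1, -4.1]
gripper_width: 0.0344
t 18.07 ee [ 0.538  -0.034   0.2264] yaw -9.03 w 0.0344 F [ 0.7 -0.1 -4.1] tilt [-0.001  0.    -1.   ]
offset cm [0.01 0.01 0.64] spin -0.03
```

View pics/w11.png

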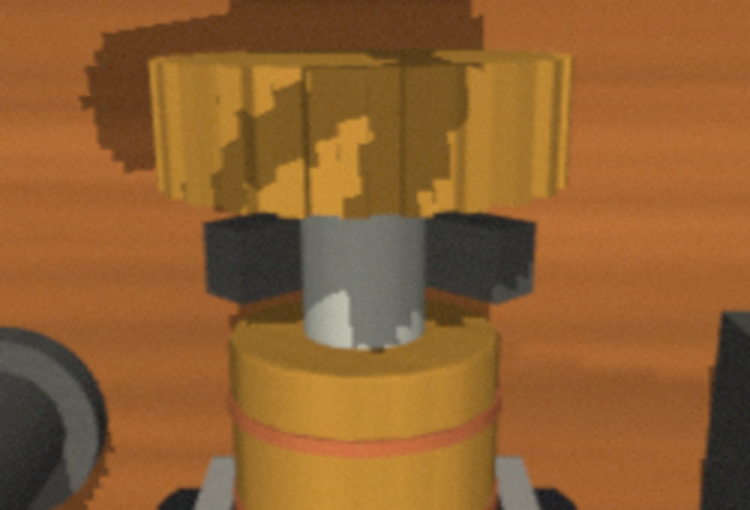

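View pics/s11.png

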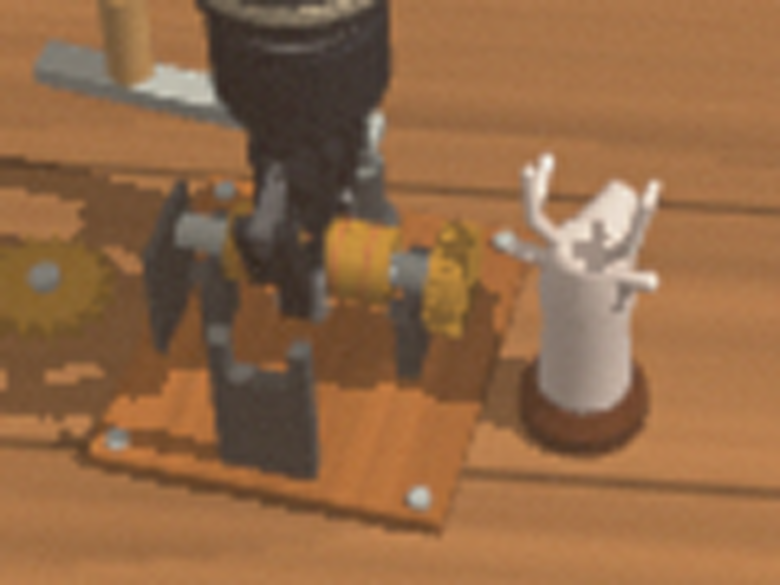

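Notch spans 205 to 535 (centre 370) and the journal centre is 365, so 0.8 mm remains. Trim and settle.

```bash
python3 -m pendant '{"hand":[0,0,0,0,0,0,0,0],"offset":[[0.07,0,0],[0,0,0.15],[0,0,0.15],[0,0,0.1],[0,0,0.1],[0,0,0.05],[0,0,0],[0,0,0]],"spin":[0,0,0,0,0,0,0,0]}'
python3 - <<'E'
from h import *
go(*cw(0.0027,0.0005),.065,-9)
E
```

```text
time_s: 18.83
ee_pos: [0.5387, -0.0341, 0.2212]
tool_rot: [[0.988, -0.157, -0.0], [-0.157, -0.988, -0.0], [-0.0, 0.0, -1.0]]
force: [0.2, 0.5, -4.8]
gripper_width: 0.0343
t 18.83 ee [ 0.5387 -0.0341  0.2212] yaw -9.03 w 0.0343 F [ 0.2  0.5 -4.8] tilt [-0. -0. -1.]
offset cm [0.   0.02 0.12] spin -0.03
```

Not yet in contact (force still the weight). Creeping on down.

```bash
python3 -m pendant '{"hand":[0,0,0,0,0,0,0,0],"offset":[[0,0,0.05],[0,0,0.05],[0,0,0],[0,0,0],[0,0,0],[0,0,0],[0,0,0],[0,0,0]],"spin":[0,0,0,0,0,0,0,0]}'
python3 -m pendant '{"hand":[0,0,0,0,0,0,0,0],"offset":[[0,0,0.05],[0,0,0.03],[0,0,0],[0,0,0],[0,0,0],[0,0,0],[0,0,0],[0,0,0]],"spin":[0,0,0,0,0,0,0,0]}'
python3 - <<'E'
from h import *
go(*cw(0.0027,0.0005),.065,-9)
c=cam("wrist");crop(c,130,90,380,260,3,"w12.png")
E
```

```text
time_s: 19.5
ee_pos: [0.5388, -0.0341, 0.2202]
tool_rot: [[0.988, -0.157, 0.0], [-0.157, -0.988, 0.0], [0.0, -0.0, -1.0]]
force: [-0.3, 0.0, -3.9]
gripper_width: 0.0347
time_s: 20.17
ee_pos: [0.5388, -0.0341, 0.2195]
tool_rot: [[0.988, -0.157, 0.0], [-0.157, -0.988, 0.0], [0.0, -0.0, -1.0]]
force: [-1.9, 0.7, 2.8]
gripper_width: 0.0343
t 20.17 ee [ 0.5388 -0.0341  0.2195] yaw -9.03 w 0.0343 F [-1.9  0.7  2.8] tilt [ 0.  0. -1.]
offset cm [-0.    0.02 -0.05] spin -0.03
```

View pics/w12.png

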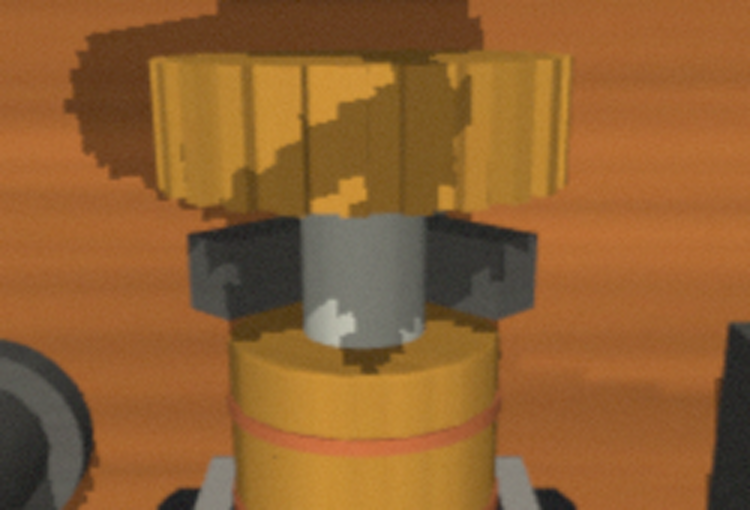

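Contact made (Fz from -4 to +2.8 N), with the journal (364) centred in the notch (363). Releasing.

```bash
python3 -m pendant '{"hand":[0.42,0.45,0.5,0.6,0.6,0.6,0.6,0.6],"offset":[[0,0,0],[0,0,0],[0,0,0],[0,0,0],[0,0,0],[0,0,0],[0,0,0],[0,0,0]],"spin":[0,0,0,0,0,0,0,0]}'
python3 -m pendant '{"hand":[0.6,0.6,0.6,0.6,0.6,0.6,0.6,0.6],"offset":[[0,0,-0.6],[0,0,-1],[0,0,-2],[0,0,-3],[0,0,-3],[0,0,-3],[0,0,-2],[0,0,0]],"spin":[0,0,0,0,0,0,0,0]}'
python3 - <<'E'
from h import *
a=np.radians(-93)
go(*cw(-.072+.11*np.cos(a),.11*np.sin(a)),.22,-12)
c=cam("wrist");crop(c,0,0,512,384,1.5,"w13.png")
c=cam("scene");crop(c,155,130,285,235,6,"s13.png")
E
```

```text
time_s: 20.88
ee_pos: [0.5388, -0.0341, 0.2194]
tool_rot: [[0.988, -0.157, 0.0], [-0.157, -0.988, 0.0], [0.0, -0.0, -1.0]]
force: [-0.9, 0.2, 0.5]
gripper_width: 0.0511
time_s: 21.55
ee_pos: [0.5395, -0.0341, 0.3708]
tool_rot: [[0.988, -0.157, 0.007], [-0.157, -0.988, -0.0], [0.007, -0.001, -1.0]]
force: [0.6, -0.2, -0.1]
gripper_width: 0.0511
t 21.55 ee [ 0.5395 -0.0341  0.3708] yaw -9.03 w 0.0511 F [ 0.6 -0.2 -0.1] tilt [ 0.007 -0.    -1.   ]
offset cm [-8.11 11.06 -0.48] spin 2.97
```

View pics/w13.png

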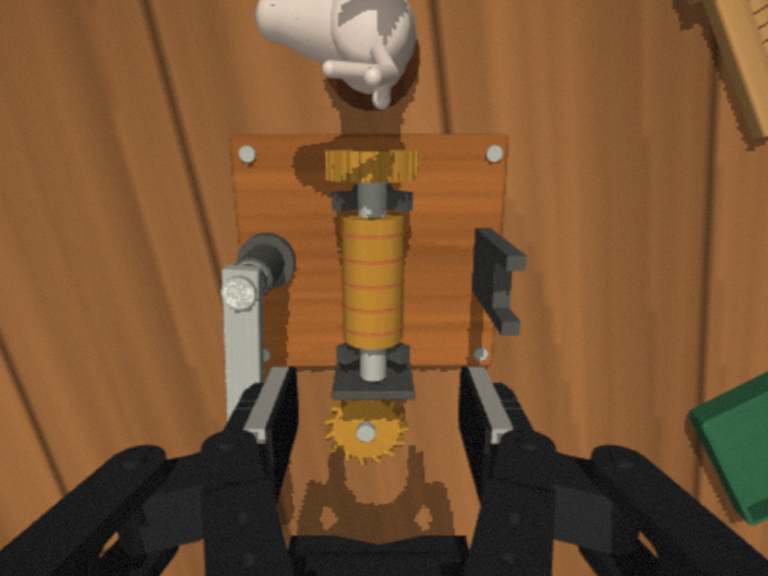

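View pics/s13.png

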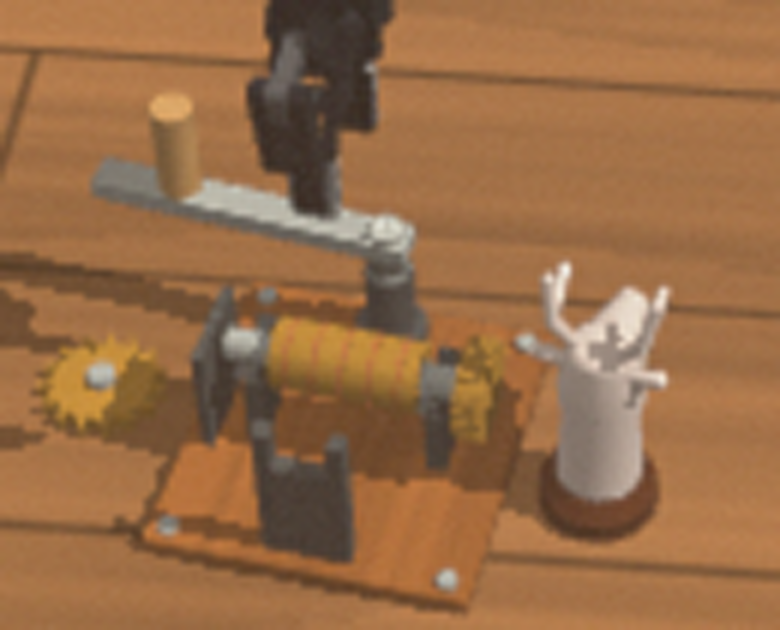

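The cylinder lies in both notches, with its wheel at the open end (371,165) and its plain end at the end plate (373,370). Back to the knob.

```bash
python3 -m pendant '{"hand":[0.6,0.6,0.6,0.6,0.6,0.6,0.6,0.6],"offset":[[-0.8,1.1,0],[-1.6,2.2,0],[-1.9,2.6,0],[-1.9,2.6,0],[-1.2,1.6,0],[-0.7,0.96,0],[0,0,0],[0,0,0]],"spin":[0,0,0,0,0,0,3,0]}'
python3 - <<'E'
from h import *
go(.4422,-.1303,.119,-12)
c=cam("wrist");crop(c,0,0,512,384,1.5,"w14.png")
E
```

```text
time_s: 22.32
ee_pos: [0.4407, -0.1311, 0.365]
tool_rot: [[0.977, -0.212, -0.001], [-0.212, -0.977, 0.0], [-0.001, -0.0, -1.0]]
force: [0.2, 0.1, -0.2]
gripper_width: 0.0514
t 22.32 ee [ 0.4407 -0.1311  0.365 ] yaw -12.24 w 0.0514 F [ 0.2  0.1 -0.2] tilt [-0.001  0.    -1.   ]
offset cm [ 0.14 -0.11  9.1 ] spin -0.24
```

View pics/w14.png

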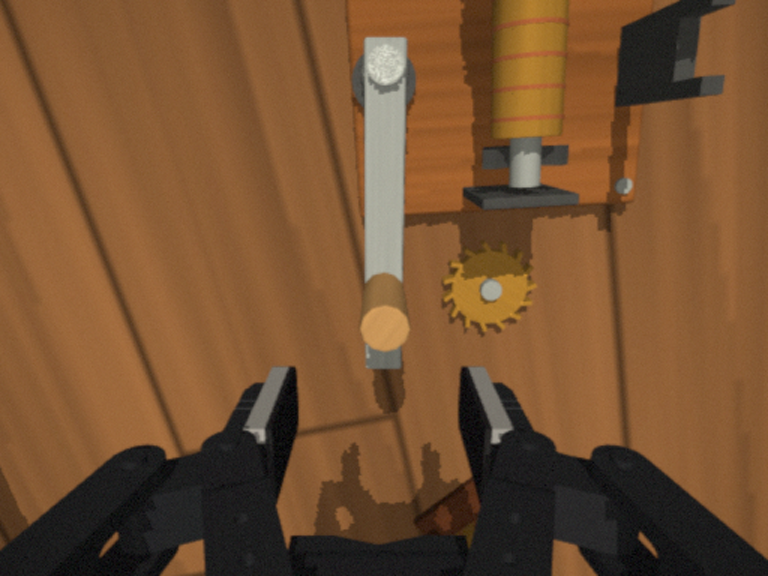

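The knob at (386,327) is about 3 mm right of pad mid (378). Correct, descend and grip.

```bash
python3 -m pendant '{"hand":[0.6,0.6,0.6,0.6,0.6,0.6,0.6,0.6],"offset":[[0.25,-0.1,1],[0,0,2],[0,0,2],[0,0,2],[0,0,1.3],[0,0,0.7],[0,0,0],[0,0,0]],"spin":[0,0,0,0,0,0,0,0]}'
python3 -m pendant '{"hand":[0.3,0,0,0,0,0,0,0],"offset":[[0,0,0],[0,0,0],[0,0,0],[0,0,0],[0,0,0],[0,0,0],[0,0,0],[0,0,0]],"spin":[0,0,0,0,0,0,0,0]}'
python3 -c "
from h import *
go(.4422,-.1303,.119,-12)"
```

```text
time_s: 23.03
ee_pos: [0.4443, -0.1299, 0.2753]
tool_rot: [[0.978, -0.207, -0.001], [-0.207, -0.978, 0.0], [-0.001, -0.0, -1.0]]
force: [-0.5, -0.7, 0.6]
gripper_width: 0.0513
time_s: 23.7
ee_pos: [0.4442, -0.1303, 0.2757]
tool_rot: [[0.978, -0.209, 0.001], [-0.209, -0.978, -0.001], [0.001, 0.0, -1.0]]
force: [0.2, -2.2, 5.0]
gripper_width: 0.0206
t 23.7 ee [ 0.4442 -0.1303  0.2757] yaw -12.04 w 0.0206 F [ 0.2 -2.2  5. ] tilt [ 0.001 -0.001 -1.   ]
offset cm [-0.2   0.04  0.17] spin -0.04
```

```bash
python3 -m pendant '{"hand":[0,0,0,0,0,0,0,0],"offset":[[0,0,-0.4],[0,0,-0.7],[0,0,-0.8],[0,0,-0.8],[0,0,-0.7],[0,0,-0.5],[0,0,0],[0,0,0]],"spin":[0,0,0,0,0,0,0,0]}'
python3 - <<'E'
from h import *
go(.4422,-.1303,.158,-12)
c=cam("scene");crop(c,155,130,285,235,6,"s15.png")
E
```

```text
time_s: 24.37
ee_pos: [0.444, -0.1299, 0.315]
tool_rot: [[0.978, -0.208, 0.0], [-0.208, -0.978, 0.0], [-0.0, -0.0, -1.0]]
force: [0.9, 4.0, -8.5]
gripper_width: 0.0206
t 24.37 ee [ 0.444  -0.1299  0.315 ] yaw -12.02 w 0.0206 F [ 0.9  4.  -8.5] tilt [ 0.  0. -1.]
offset cm [-0.17  0.07  0.2 ] spin -0.02
```

View pics/s15.png

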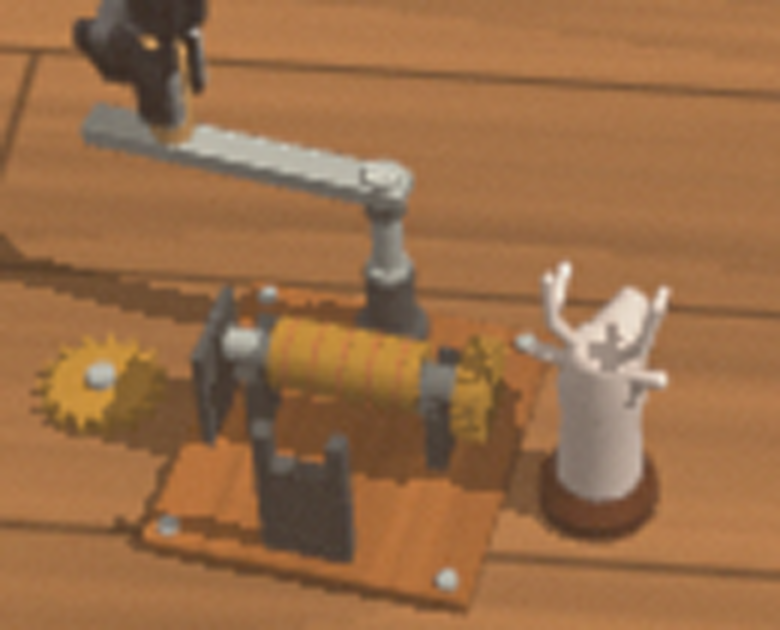

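The bar is clearly lifted (long rod visible at (388,245)), and the cylinder is undisturbed. Swinging back.

```bash
python3 -m pendant '{"hand":[0,0,0,0,0,0,0,0],"offset":[[0.576,-0.015,0],[1.15,-0.06,0],[1.15,-0.06,0],[1.15,-0.06,0],[1.15,-0.06,0],[1.15,-0.06,0],[1.15,-0.06,0],[1.15,-0.06,0]],"spin":[-3,-6,-6,-6,-6,-6,-6,-6]}'
python3 -m pendant '{"hand":[0,0,0,0,0,0,0,0],"offset":[[1.15,-0.06,0],[1.15,-0.06,0],[1.15,-0.06,0],[1.15,-0.06,0],[1.15,-0.06,0],[1.15,-0.06,0],[0.576,-0.015,0],[0.576,-0.015,0]],"spin":[-6,-6,-6,-6,-6,-6,-3,-3]}'
python3 -m pendant '{"hand":[0,0,0,0,0,0,0,0],"offset":[[0.576,-0.015,0],[0,0,0],[0,0,0],[0,0,0],[0,0,0],[0,0,0],[0,0,0],[0,0,0]],"spin":[-3,0,0,0,0,0,0,0]}'
python3 -c "
from h import *
go(.5735,-.0402,.158,81)"
```

```text
time_s: 25.08
ee_pos: [0.5267, -0.1146, 0.3142]
tool_rot: [[0.836, 0.549, -0.002], [0.549, -0.836, 0.0], [-0.002, -0.002, -1.0]]
force: [-4.5, 3.2, -8.9]
gripper_width: 0.0205
time_s: 25.75
ee_pos: [0.5724, -0.0507, 0.3139]
tool_rot: [[0.256, 0.967, -0.004], [0.967, -0.256, -0.001], [-0.002, -0.004, -1.0]]
force: [-8.1, -0.9, -8.7]
gripper_width: 0.021
time_s: 26.42
ee_pos: [0.5735, -0.0456, 0.3139]
tool_rot: [[0.208, 0.978, -0.004], [0.978, -0.208, -0.0], [-0.001, -0.004, -1.0]]
force: [-6.7, -0.6, -8.8]
gripper_width: 0.0205
t 26.42 ee [ 0.5735 -0.0456  0.3139] yaw 77.98 w 0.0205 F [-6.7 -0.6 -8.8] tilt [-0.004 -0.    -1.   ]
offset cm [ 0.53 -0.11  0.09] spin -3.02
```

```bash
python3 -m pendant '{"hand":[0,0,0,0,0,0,0,0],"offset":[[0.54,-0.05,0],[0,0,0],[0,0,0],[0,0,0],[0,0,0],[0,0,0],[0,0,0],[0,0,0]],"spin":[-3,0,0,0,0,0,0,0]}'
python3 - <<'E'
from h import *
go(.5735,-.0402,.158,81)
c=cam("scene");crop(c,155,130,285,235,6,"s16.png")
c=cam("wrist");crop(c,0,0,512,384,1.5,"w16.png")
E
```

```text
time_s: 27.08
ee_pos: [0.5743, -0.0403, 0.314]
tool_rot: [[0.157, 0.988, -0.003], [0.988, -0.157, -0.001], [-0.001, -0.003, -1.0]]
force: [-6.6, -0.1, -9.6]
gripper_width: 0.0205
t 27.08 ee [ 0.5743 -0.0403  0.314 ] yaw 80.98 w 0.0205 F [-6.6 -0.1 -9.6] tilt [-0.003 -0.001 -1.   ]
offset cm [-0.01 -0.08  0.1 ] spin -0.02
```

View pics/s16.png

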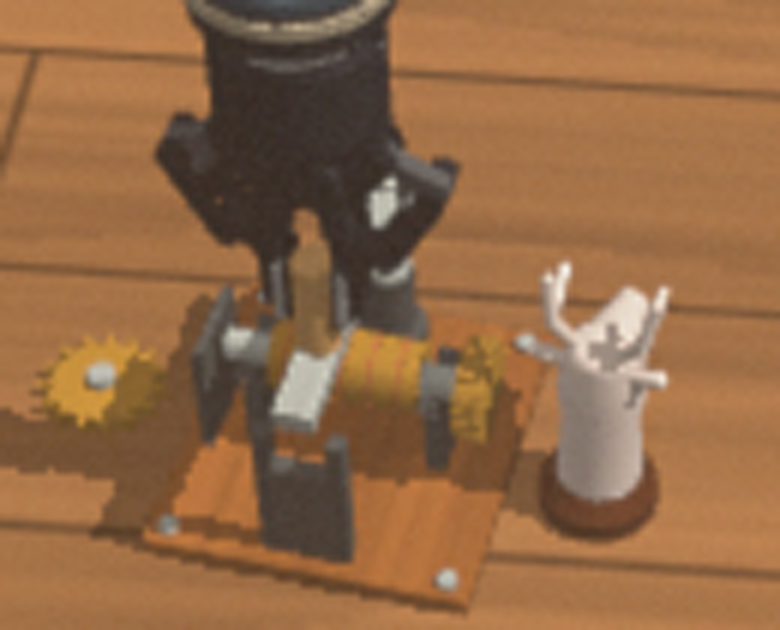

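View pics/w16.png

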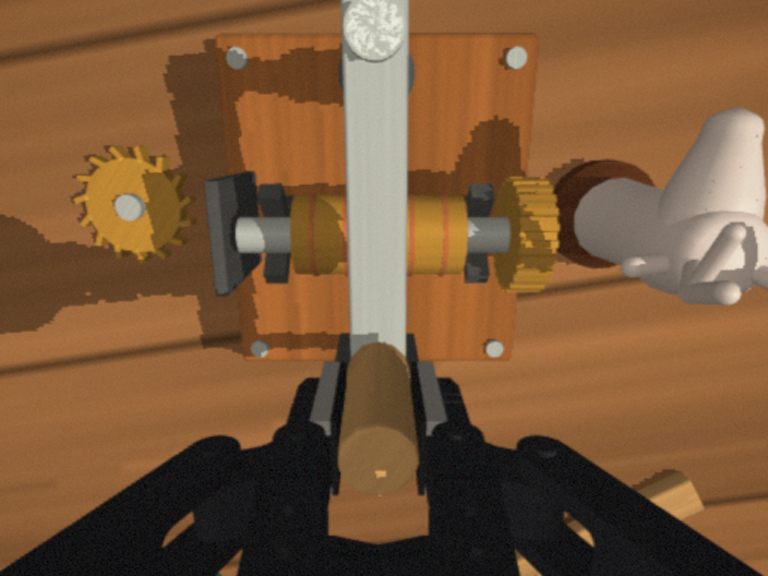

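The bar is above the keeper, in line between the tines, at the same tool position as before the swing. Lowering.

```bash
python3 -m pendant '{"hand":[0,0,0,0,0,0,0,0],"offset":[[0,0,0.4],[0,0,0.5],[0,0,0.5],[0,0,0.5],[0,0,0.4],[0,0,0.2],[0,0,0],[0,0,0]],"spin":[0,0,0,0,0,0,0,0]}'
python3 - <<'E'
from h import *
go(.5735,-.0402,.130,81)
c=cam("scene");crop(c,155,130,285,235,6,"s17.png")
E
```

```text
time_s: 27.85
ee_pos: [0.5743, -0.0403, 0.2892]
tool_rot: [[0.157, 0.988, -0.003], [0.988, -0.157, -0.001], [-0.001, -0.003, -1.0]]
force: [-7.1, -0.1, -6.3]
gripper_width: 0.0208
t 27.85 ee [ 0.5743 -0.0403  0.2892] yaw 80.98 w 0.0208 F [-7.1 -0.1 -6.3] tilt [-0.003 -0.001 -1.   ]
offset cm [-0.01 -0.08  0.42] spin -0.02
```

View pics/s17.png

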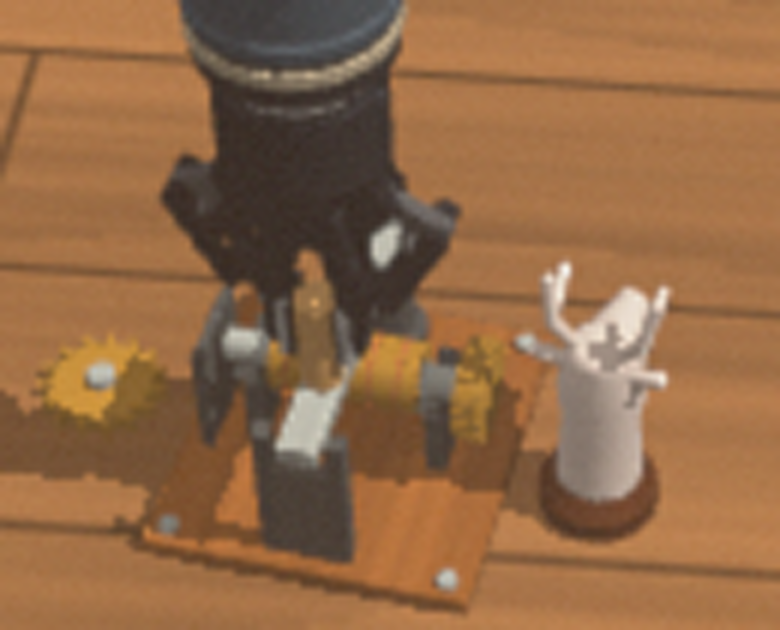

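```bash
python3 -m pendant '{"hand":[0,0,0,0,0,0,0,0],"offset":[[0,-0.08,0.1],[0,0,0.1],[0,0,0.1],[0,0,0],[0,0,0],[0,0,0],[0,0,0],[0,0,0]],"spin":[0,0,0,0,0,0,0,0]}'
python3 -m pendant '{"hand":[0,0,0,0,0,0,0,0],"offset":[[0,0,0.1],[0,0,0],[0,0,0],[0,0,0],[0,0,0],[0,0,0],[0,0,0],[0,0,0]],"spin":[0,0,0,0,0,0,0,0]}'
```

```text
time_s: 28.57
ee_pos: [0.5741, -0.0402, 0.2865]
tool_rot: [[0.157, 0.988, -0.001], [0.988, -0.157, -0.001], [-0.001, -0.001, -1.0]]
force: [-5.4, -2.6, -3.4]
gripper_width: 0.0207
time_s: 29.23
ee_pos: [0.5742, -0.0402, 0.2862]
tool_rot: [[0.157, 0.988, -0.0], [0.988, -0.157, -0.001], [-0.001, 0.0, -1.0]]
force: [-7.5, -2.4, 4.7]
gripper_width: 0.0204
```

The bar is resting on the cylinder (Fz from -6 to +4.7 N). Letting go and backing off.

```bash
python3 -m pendant '{"hand":[0.3,0.5,0.6,0.6,0.6,0.6,0.6,0.6],"offset":[[0,0,0],[0,0,0],[0,0,0],[0,0,0],[0,0,0],[0,0,0],[0,0,-1],[0,0,-2]],"spin":[0,0,0,0,0,0,0,0]}'
python3 -m pendant '{"hand":[0.6,0.6,0.6,0.6,0.6,0.6,0.6,0.6],"offset":[[0,0,-3],[0,0,-3],[0,0,-3],[0,0,-1.5],[0,0,0],[0,0,0],[0,0,0],[0,0,0]],"spin":[0,0,0,0,0,0,0,0]}'
python3 - <<'E'
from h import *
go(.5735,-.0402,.130,81)
c=cam("scene");crop(c,155,130,285,235,6,"s18.png")
for x,y,z in((.074,0,.095),): pass
c=cam("wrist");crop(c,0,0,512,384,1.5,"w18.png")
E
```

```text
time_s: 29.9
ee_pos: [0.5738, -0.0399, 0.3144]
tool_rot: [[0.157, 0.988, -0.004], [0.988, -0.157, 0.0], [-0.0, -0.004, -1.0]]
force: [0.1, 0.6, -0.7]
gripper_width: 0.0511
time_s: 30.57
ee_pos: [0.5742, -0.0399, 0.4194]
tool_rot: [[0.157, 0.988, -0.002], [0.988, -0.157, 0.0], [-0.0, -0.002, -1.0]]
force: [0.3, 0.1, 0.2]
gripper_width: 0.0513
t 30.57 ee [ 0.5742 -0.0399  0.4194] yaw 80.97 w 0.0513 F [0.3 0.1 0.2] tilt [-0.002  0.    -1.   ]
offset cm [-0.03 -0.04 13.44] spin -0.03
```

View pics/s18.png

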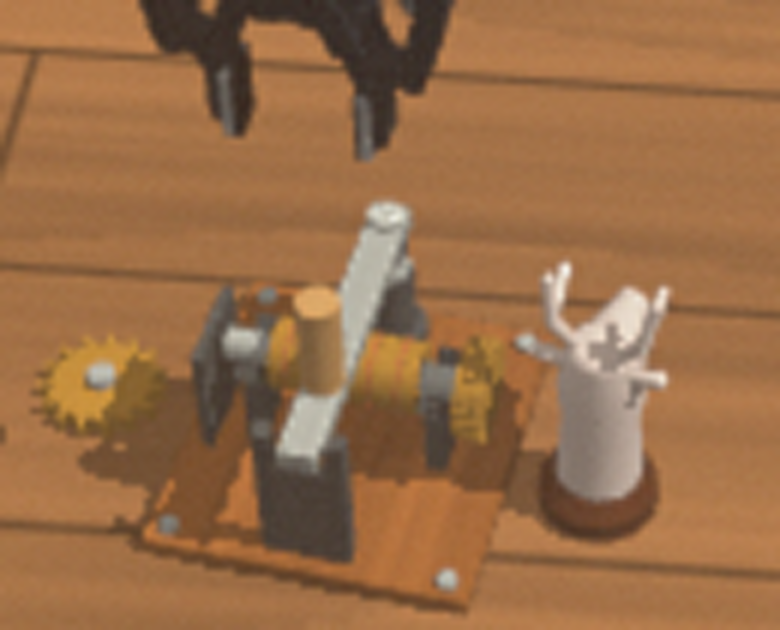

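View pics/w18.png

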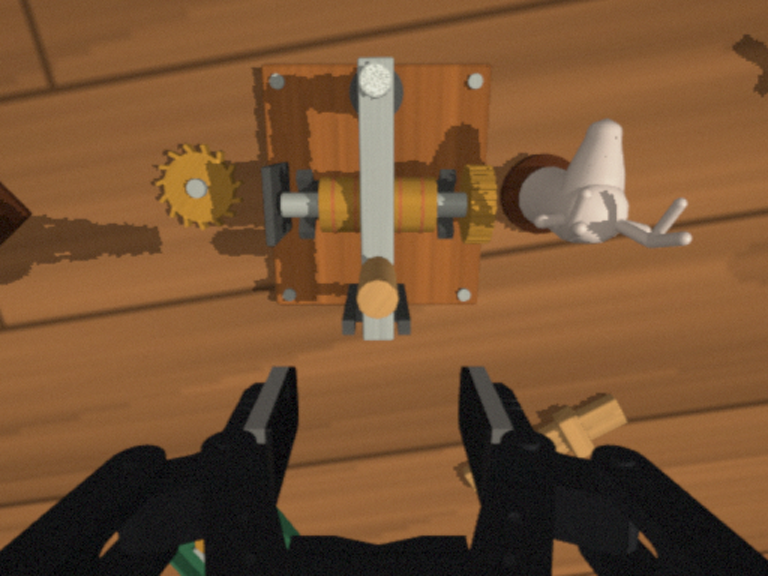

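```bash
python3 - <<'E'
from h import *
c=cam("scene")
a=cv2.imread("pics/scene0.png");b=cv2.resize(c["image"][:,:,::-1],None,fx=1.5,fy=1.5,interpolation=cv2.INTER_CUBIC)
x0,y0=300,262
t=a[y0:y0+28,x0:x0+24]
t=cv2.resize(t,None,fx=4,fy=4,interpolation=cv2.INTER_CUBIC);s=cv2.resize(b[y0-25:y0+50,x0-15:x0+40],None,fx=4,fy=4,interpolation=cv2.INTER_CUBIC)
m=cv2.matchTemplate(s,t,cv2.TM_CCOEFF_NORMED);_,v,_,l=cv2.minMaxLoc(m)
d=((l[0]/4-15)/1.5,(l[1]/4-25)/1.5);print("knob moved px",d,"score",v)
k=cw(.038,0,.14)
for h in(.006,.010,.014): print(h,np.array(proj(c,k+[0,0,h]))-proj(c,k))
E
```

```text
knob moved px (0.16666666666666666, -2.3333333333333335) score 0.8703299760818481
0.006 [-0.12753942 -1.50526926]
0.01 [-0.21310596 -2.51515852]
0.014 [-0.29910857 -3.53019441]
```

The knob rose 2.3 px, which is a lift of about 9 mm, inside the 6 to 14 mm band. Handing in.

```bash
python3 -c "
from workcell import workorder,arm
print(workorder.close_job());print(arm.observe()['time_s'])"
```

```text
the job is handed in; nothing more can be done
None
the job is handed in; nothing more can be done
```

I finished the job and handed it in after about 31 s of the 72 s; it gives no verdict. I lifted the clamp bar by its knob and turned it about 93° aside, to the side away from the stag. I laid the toothed-wheel cylinder in both V notches, then swung the bar back and lowered it between the tines onto the cylinder.

**Last checks:**
- **Cylinder:** the pictures show it in both notches, wheel at the open end and plain end at the end plate.
- **Clamp bar:** it lies between the tines. The knob stands about 9 mm higher than at the start (2.3 px in the scene view, match score 0.87), so the bar is resting on the cylinder. I did not measure the clamping force itself.
- **Robot:** the gripper is open and well clear, with no force on it.
- **Bystanders:** the stag and escapement wheel look unmoved, and nothing came near the gauge or the roller. I did not measure their final positions.

**What disagreed:**
- **Cradle position:** the wrist camera put the cradle 2–3 mm further from the robot than my estimate from the top and scene cameras. I used the wrist view when laying the cylinder, and it went in centred.
- **Side pull on the bar:** the bar pulled sideways on the gripper with 5–8 N while it was swung and lowered. This was gone once I let go.

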